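# Gauge the flange couplers

### The arm

A 7-joint arm with a two-finger parallel gripper is mounted at the origin on the work surface. World frame = base frame: x ahead of the robot, y to its left, z up, the work surface at z = 0. Lengths are in m, angles in rad, forces in N, time in s.
With the tool pointing down it reaches from about 0.4 to 0.85 m from the base axis. Payload 4.4 kg.
Tool frame: the origin (TCP) lies midway between the tips of the shut fingers; the grasp point (between the pads) lies 19 mm behind it; y points along the fingers, x is the direction in which the jaws open and shut, and the axes are right-handed (so a half turn about y gives the same grasp; the last joint's range is limited). The gripper opens to 94 mm and grips with 3 to 60 N. Pads are 16 mm wide; open, the fingers measure 119 mm over their backs; the gripper's body (75 mm by 177 mm) begins 78 mm behind the grasp point.
Start: joints at [1.158, 0.628, 0.038, 1.517, -0.027, 0.996, -0.02], TCP at [0.221, -0.611, 0.205] pointing down, gripper open.
Joint ranges: [-3.06, 3.06], [-0.37, 2.12], [-1.25, 1.32], [0.18, 2.47], [-1.1, 4.24], [0.23, 1.98], [-2.94, 2.94]. Speed limits (rad/s): [2.57, 2.57, 3.14, 3.14, 3.14, 3.14, 3.14].

### API

Orientations are given as [roll, pitch, yaw] about the fixed x, y, z axes, in that order (R = Rz(yaw) Ry(pitch) Rx(roll)).
In Python, from rig import r, imaging gives the robot as it stands. The module is installed in compiled form; this text tells all that it offers.
- The arm moves only by the tool move_arm, never from a script. Its argument "plan" is a list of rows, each an object with "fingers": the gripper command: -1 is fully open, 1 is shut, values between are in proportion; "offset": the shift along the tool's x, y, z in m, a list of three; "spin": the turn about the tool's y in rad. In form: [{"fingers": fingers, "offset": [x, y, z], "spin": spin}, ...]. A call has 1 to 20 rows; each row is the pose to reach, as a shift and turn from the pose measured when the call began, along the tool's axes at that moment; what a row does not reach only later rows make up. A row lasts 1/12 s, in which the tool goes at most 41.7 mm and 7.16 degrees, less where a joint would pass 70% of its speed; a pose out of reach is approached as far as the arm can. A call with a gripper value outside its range is refused whole. The fingers move at their own pace and stop on an object; the grip force is fixed at half the most. Time passes only in rows, so rows that repeat a pose let the fingers close. It gives the time, the measured TCP pose, the force and the opening at its end, in the units of the state.
- r.read_state(): the state, without advancing time (a new reading comes with each control period).
- imaging.read_camera(name): name is "scene" or "top"; returns the picture (480x640x3 uint8, red, green, blue); there is no depth.
- imaging.get_calibration(name): a dict with "fx", "fy", "cx", "cy" (pixels), "rvec" (rotation vector, rad) and "tvec" (3), from world to camera coordinates, as OpenCV has them. Camera axes: x right, y down, z forward; pixel columns grow to the right and rows downward; lengths in m; the calibration is good to about 2 mm. A picture is of the moment at which its call begins. get_calibration takes no time and is no camera call.
- r.job_done(): hands the job in, once; it reports no verdict.
Trained networks look in the newest picture that a camera, given by its name, has taken for a name from the list of things; names that differ only in an ending like _2 or _b are one class to them, and where a whole thing is asked for, a point or a joint stands for the part that bears it (a point fixed in the world has none). Each returns a list of dicts, best first, with "score" (0 to 1); they miss things now and then, are a little off and sometimes report something else, mostly with a low value. They report only what shows in the picture. A call takes as long as a camera call. They do not tell look-alikes from the thing itself.
- imaging.recognise(camera, thing): "rect" ([left, top, right, bottom] in pixels, round what is visible of it).
- imaging.outline_of(camera, thing): "mask" (480x640 bool, what is visible of it) and "rect" ([left, top, right, bottom] in pixels, round what is visible of it).
The state is a dict: "t": time; "qpos": joint angles; "qd": joint speeds; "joint_torque": joint torques, N m; "tool_pos": TCP position; "ee_rot": TCP orientation; "wrist_force": force on the tool from outside, world axes, zero at the start; "torque": the same for the moment, N m; "finger_gap": finger opening in m.
Only numpy, scipy, OpenCV 4.12 (cv2) and the standard library are available. Lean on these libraries where they do the work, as an engineer would, in place of code of your own. Each camera call takes 0.05 s, during which the arm holds its last target. There are 200 camera calls.

### The job

First turn the grey parts cup over so that it stands mouth-up on its blue mat. Then try every flange coupler on the bench in the slide gauge, flange flat on the bench and pushed gently into the throat: push the ones that go through until the flange is wholly in the pen behind the jaws and leave them there, and put the ones that stop at the jaws into the cup. Leave the other small parts where they are.

Things in the scene. Friction and masses are not known exactly. Their poses are not given: they have to be found in the camera images.
- gauge: aluminium slide gauge fixed to the bench, 17 mm high, 80 mm wide, no floor (parts slide on the bench). Origin: on the bench, middle of the throat's entry; +x runs level into the pen. Lead-in walls 13 mm high, open above, narrow from 63 mm apart at x = -26 mm to 33 mm at x = 0; jaws 33 mm apart from x = 0 to 14; then the pen, 38 mm wide, to an end wall at x = 125 mm
- throat (a point): the gauge's origin. A good flange passes the jaws with 1.5 mm to spare each side, an oversize one stops with its centre at about x = -8 to -5 mm. From here on a cover plate, 13 to 17 mm above the bench, roofs jaws and pen; a slot 23 mm wide along its middle, up to the end wall, lets the stem pass, so a flange gets in only through the throat
- pen (a point): point on the bench in the middle of the pen, at x = 69 mm of the gauge. The pen takes three good couplers in a row: each one coming in pushes the earlier ones along
- mat: blue anti-static mat fixed on the bench, 160 x 160 x 2 mm; origin under its centre, x and y along its sides
- cup: grey plastic square parts cup, 66 x 66 mm outside, 60 mm tall, wall and bottom 3 mm, about 90 g, at the start standing mouth-down on the mat. Origin: centre of the MOUTH plane; its z axis points from the mouth to the closed end (z up = mouth-down, z down = mouth-up); x and y are square to the side walls
- coupler_a: aluminium flange coupler, standing on the bench: a round flange 8 mm thick at the bottom and a plain round stem 14 mm in diameter above it, 52 mm tall in all, about 35 g. Its flange is 30 mm (good) or 37 mm (oversize) across; which, only the gauge shows. Origin: centre of the flange's underside; z runs up the stem. May be absent.
- coupler_b: aluminium flange coupler, standing on the bench: a round flange 8 mm thick at the bottom and a plain round stem 14 mm in diameter above it, 52 mm tall in all, about 35 g. Its flange is 30 mm (good) or 37 mm (oversize) across; which, only the gauge shows. Origin: centre of the flange's underside; z runs up the stem. May be absent.
- coupler_c: aluminium flange coupler, standing on the bench: a round flange 8 mm thick at the bottom and a plain round stem 14 mm in diameter above it, 52 mm tall in all, about 35 g. Its flange is 30 mm (good) or 37 mm (oversize) across; which, only the gauge shows. Origin: centre of the flange's underside; z runs up the stem. May be absent.
- coupler_d: aluminium flange coupler, standing on the bench: a round flange 8 mm thick at the bottom and a plain round stem 14 mm in diameter above it, 52 mm tall in all, about 35 g. Its flange is 30 mm (good) or 37 mm (oversize) across; which, only the gauge shows. Origin: centre of the flange's underside; z runs up the stem. May be absent.
- coupler_e: aluminium flange coupler, standing on the bench: a round flange 8 mm thick at the bottom and a plain round stem 14 mm in diameter above it, 52 mm tall in all, about 35 g. Its flange is 30 mm (good) or 37 mm (oversize) across; which, only the gauge shows. Origin: centre of the flange's underside; z runs up the stem. May be absent.
- heatsink: bystander: loose dark finned heat sink, 30 x 26 x 22 mm, origin under its centre
- relay: bystander: loose relay with a pale clear case on a black base, 30 x 24 x 28 mm, origin under its centre
- capacitor: bystander: loose black capacitor can, 24 mm in diameter, 34 mm tall, origin under its centre
Things that resemble listed ones, but are neither listed nor needed, are in the scene too. What is shaped like the cup but purple, turquoise or yellow is not meant.

How it is judged:
By the outcome, as a careful person would: the job done as asked, in the order asked, and still so for the second after the job is handed in, with the robot touching nothing.
Of coupler_a, coupler_c, coupler_e only 2 to 3 are there at a start; the rules pass over those that are not, and their reading is None.
Of coupler_b, coupler_d only 1 to 2 are there at a start; the rules pass over those that are not, and their reading is None.
At some moment in a run one of cup, coupler_a, coupler_b, coupler_c, coupler_d, coupler_e may be knocked a few centimetres aside while the robot is not near it.
It also fails if it takes over 210 s, if anything falls off the work surface, if the arm or the gripper's body presses on something with over 40 N, if the wrist force passes 120 N, or if a joint passes its speed limit or range.

## Working session

There is one attempt and no reset: what is moved stays moved. The work goes in short steps, Python scripts to look and compute and a tool call to move; the robot and the scene stay as the last step left them, time stands still between calls to the robot, and variables do not carry over. Pictures are saved under pics/ and viewed, about 12 in all and at most 16, crops included, and the job is handed in when it is done.

Besides the shell and the picture viewer there is one more tool, called by a JSON object that holds its "name" and its "arguments", one argument or row to a line. move_arm: Moves the arm, as the interface text tells. Its arguments: {"type":"object","properties":{"plan":{"type":"array"}},"required":["plan"]}

```bash
mkdir -p pics; python3 - <<'E'
from rig import r, imaging
import cv2,numpy as np
s=r.read_state()
for k,v in s.items(): print(k,np.round(v,3))
for c in("scene","top"):
    im=imaging.read_camera(c); cv2.imwrite(f"pics/{c}0.png",im[:,:,::-1])
    k=imaging.get_calibration(c); print(c,{a:np.round(b,4).tolist() for a,b in k.items()})
    R=cv2.Rodrigues(np.array(k["rvec"],float))[0]; print("campos",-R.T@np.array(k["tvec"]))
E
```

```text
t 0.0
qpos [ 1.158  0.629  0.038  1.518 -0.027  0.996 -0.02 ]
qd [ 0.001 -0.001 -0.     0.001 -0.     0.001 -0.002]
joint_torque [ 0.0000e+00 -5.4971e+01  1.1440e+00 -1.8663e+01 -5.2000e-02  2.4000e-02
  0.0000e+00]
tool_pos [ 0.221 -0.611  0.205]
ee_rot [-1.571  0.002 -1.224]
wrist_force [-0.483 -0.713 -0.149]
torque [-0.006 -0.003  0.009]
finger_gap 0.094
scene {'fx': 470.2068, 'fy': 470.2068, 'cx': 326.681, 'cy': 240.6028, 'rvec': [0.8808, 2.5769, -0.9851], 'tvec': [0.3259, -0.2623, 1.0119]}
campos [0.80008627 0.48255212 0.57099501]
top {'fx': 435.9343, 'fy': 435.9343, 'cx': 320.157, 'cy': 234.7031, 'rvec': [2.1733, -2.1344, 0.145], 'tvec': [0.0969, 0.4727, 0.6873]}
campos [0.3760888  0.10607315 0.74337299]
```

View pics/scene0.png

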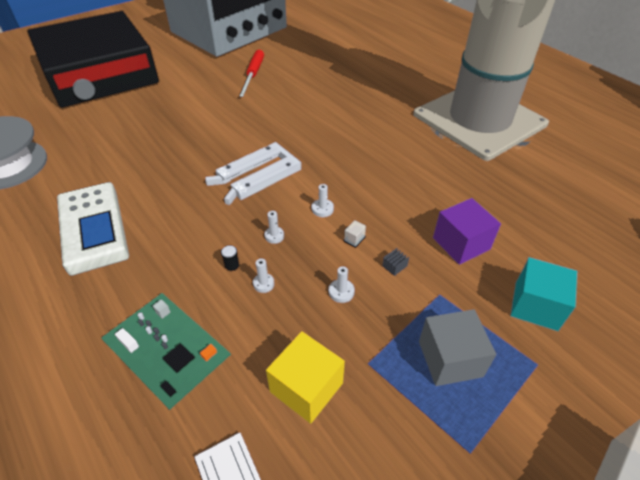

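View pics/top0.png

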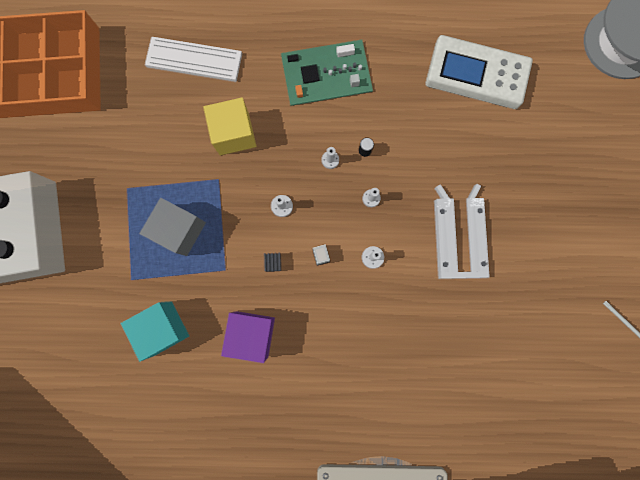

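The scene view shows the grey cup at (457,347) on the blue mat, with four couplers at (275,227), (323,200), (263,275) and (342,285). The gauge is at (262,172). The top view shows the cup at (171,226), couplers at (331,157), (282,205), (372,197) and (373,257), and the gauge at (462,232) with its entry facing up. The yellow, turquoise and purple cups are decoys.

```bash
cat > h.py <<'E'
from rig import r, imaging
import cv2,numpy as np
def cal(c):
    k=imaging.get_calibration(c); R=cv2.Rodrigues(np.array(k["rvec"],float))[0]
    return R,np.array(k["tvec"],float).ravel(),np.array([[k["fx"],0,k["cx"]],[0,k["fy"],k["cy"]],[0,0,1]])
def w(c,uv,z):
    R,t,K=cal(c); d=R.T@np.linalg.solve(K,np.array([uv[0],uv[1],1.])); o=-R.T@t
    return (o+d*(z-o[2])/d[2])[:2]
def p(c,X):
    R,t,K=cal(c); q=K@(R@np.array(X,float)+t); return q[:2]/q[2]
def snap(c,name=None,box=None,s=4):
    im=imaging.read_camera(c)[:,:,::-1].copy()
    if name:
        o=im
        if box: a,b,e,f=box; o=cv2.resize(im[b:f,a:e],None,fx=s,fy=s,interpolation=cv2.INTER_CUBIC)
        cv2.imwrite(f"pics/{name}.png",o)
    return im
def tool(dx,dy,dz):
    "world shift -> tool offset"
    s=r.read_state(); from scipy.spatial.transform import Rotation as Ro
    return np.round(Ro.from_euler("xyz",s["ee_rot"]).as_matrix().T@np.array([dx,dy,dz]),4)
E
python3 - <<'E'
from h import *
for c in("top","scene"):
    imaging.read_camera(c)
    for n in("cup","coupler_a","mat","gauge","heatsink","relay","capacitor"):
        for d in imaging.outline_of(c,n):
            if d["score"]<.3: continue
            m=d["mask"].astype(np.uint8); (cx,cy),(a,b),th=cv2.minAreaRect(cv2.findNonZero(m))
            l,t,rr,bb=d["rect"]
            print(c,n,round(d["score"],2),np.round(d["rect"]),"ctr",round(cx),round(cy),"box",round(a),round(b),round(th),"w0",np.round(w(c,(cx,cy),0),3), "bottom w0",np.round(w(c,((l+rr)/2,bb),0),3))
E
```

```text
top cup 0.77 [139. 200. 204. 254.] ctr 173 227 box 53 42 27 w0 [0.484 0.36 ] bottom w0 [0.437 0.359]
top cup 0.6 [224. 312. 276. 363.] ctr 248 336 box 47 47 9 w0 [0.302 0.223] bottom w0 [0.259 0.218]
top cup 0.59 [123. 301. 190. 362.] ctr 155 330 box 46 57 60 w0 [0.31  0.378] bottom w0 [0.258 0.372]
top cup 0.42 [320. 149. 333. 166.] ctr 330 158 box 16 17 45 w0 [0.611 0.09 ] bottom w0 [0.596 0.097]
top coupler_a 0.93 [362. 247. 386. 268.] ctr 372 256 box 20 19 90 w0 [0.44  0.015] bottom w0 [0.42  0.013]
top coupler_a 0.82 [320. 148. 336. 169.] ctr 331 158 box 17 18 45 w0 [0.611 0.09 ] bottom w0 [0.592 0.094]
top coupler_a 0.76 [364. 188. 383. 207.] ctr 372 197 box 18 17 90 w0 [0.543 0.017] bottom w0 [0.525 0.014]
top coupler_a 0.6 [272. 195. 292. 220.] ctr 282 205 box 20 19 90 w0 [0.526 0.173] bottom w0 [0.499 0.171]
top gauge 0.87 [432. 184. 488. 276.] ctr 461 231 box 95 50 87 w0 [ 0.486 -0.137] bottom w0 [ 0.408 -0.134]
top heatsink 0.73 [264. 255. 277. 272.] ctr 272 262 box 17 16 90 w0 [0.427 0.187] bottom w0 [0.409 0.188]
top relay 0.59 [312. 248. 333. 264.] ctr 321 254 box 18 14
[... 943 characters left out ...]
286 box 25 35 27 w0 [0.513 0.168] bottom w0 [0.535 0.186]
scene mat 0.55 [369. 295. 537. 457.] ctr 454 367 box 136 110 41 w0 [0.481 0.36 ] bottom w0 [0.569 0.437]
scene gauge 0.89 [209. 145. 298. 204.] ctr 253 172 box 38 93 63 w0 [ 0.481 -0.14 ] bottom w0 [ 0.525 -0.067]
scene gauge 0.75 [366. 294. 539. 453.] ctr 455 367 box 135 111 41 w0 [0.48  0.361] bottom w0 [0.566 0.433]
scene heatsink 0.62 [382. 248. 406. 273.] ctr 395 262 box 21 23 45 w0 [0.419 0.181] bottom w0 [0.436 0.197]
scene relay 0.61 [345. 222. 368. 248.] ctr 354 233 box 20 25 27 w0 [0.43  0.096] bottom w0 [0.449 0.123]
scene capacitor 0.74 [218. 245. 241. 269.] ctr 230 258 box 25 16 79 w0 [0.621 0.017] bottom w0 [0.633 0.037]
```

```bash
python3 - <<'E'
from h import *
a=snap("top")
A=cv2.resize(a[140:290,260:500],None,fx=3.3,fy=3.3,interpolation=cv2.INTER_CUBIC)
cv2.imwrite("pics/crop1.png",A)
E
```

```text
(no output)
```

View pics/crop1.png

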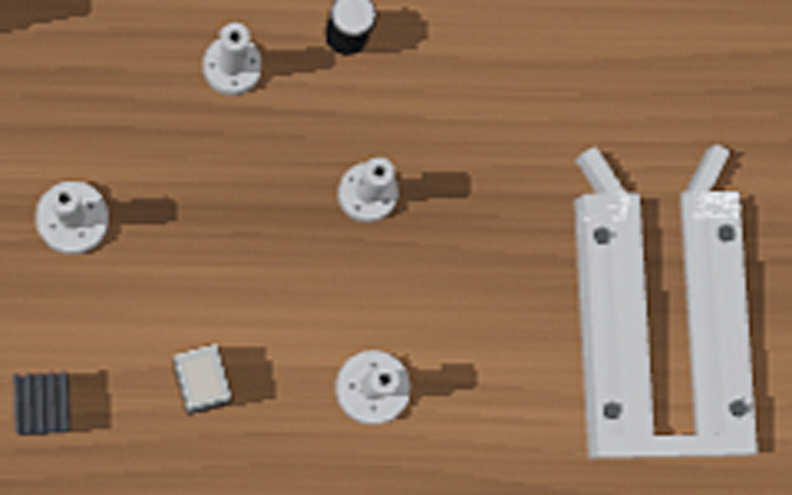

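The crop shows two smaller flanges at top pixels (331,157) and (372,197), and two larger ones at (282,205) and (373,257). I'll still gauge all four. Next is a close look at the cup: among the four cup-like objects, only the grey one at (171,226) on the mat fits the description.

```bash
python3 - <<'E'
from h import *
a=snap("top"); b=snap("scene")
A=cv2.resize(a[170:290,115:240],(500,480),interpolation=cv2.INTER_CUBIC)
B=cv2.resize(b[290:410,400:475+25],(400,480),interpolation=cv2.INTER_CUBIC)
o=np.hstack([A,B])[:, :800]; cv2.imwrite("pics/crop2.png",o)
print("throat",w("top",(460.3,198.5),.017),"end",w("top",(464.1,272.1),.017))
for q in [(128.5,189),(220,180),(226,269),(132,278)]: print("mat",w("top",q,.002))
E
```

```text
throat [ 0.5393011  -0.13191132] end [ 0.41442502 -0.1351657 ]
mat [0.54880233 0.43974612]
mat [0.5678059  0.28169948]
mat [0.41318503 0.26407164]
mat [0.39513892 0.42217288]
```

View pics/crop2.png

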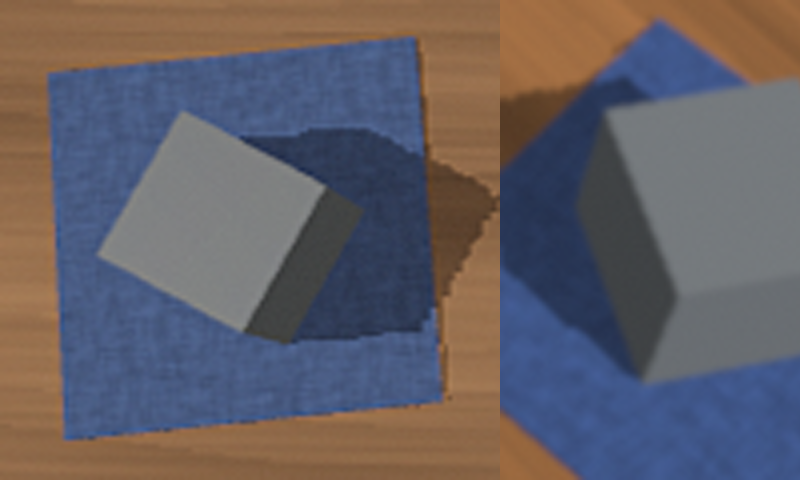

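The crop shows the grey cup mouth-down on the mat. Its top-face corners sit at crop (182,110), (327,188), (245,332) and (98,255), and the mat corners are clean.

```bash
python3 - <<'E'
from h import *
c=np.array([w("top",(115+u/4,170+v/4),.062) for u,v in[(182,110),(327,188),(245,332),(98,255)]])
print(c,c.mean(0)); e=np.roll(c,-1,0)-c; print(np.linalg.norm(e,axis=1),np.degrees(np.arctan2(e[:,1],e[:,0])))
print(w("top",(373,257),.004),w("top",(282,206),.004),w("top",(331,158.5),.004),w("top",(371.5,198),.004))
print(tool(.28,.41,0))
E
```

```text
[[0.52193768 0.36080114]
 [0.49152016 0.30138217]
 [0.43378267 0.33030167]
 [0.4631226  0.38998051]] [0.47759078 0.34561637]
[0.06675208 0.06457519 0.06650109 0.06565553] [-117.10863127  153.39466945   63.81986379  -26.38694942]
[0.43794184 0.01488443] [0.52329139 0.17212039] [0.60954203 0.08880402] [0.5402479  0.01767122]
[-0.2904  0.      0.4027]
```

{"name": "move_arm", "arguments": {
  "plan": [
    {"fingers": -1,"offset": [-0.34,0,0.42],"spin": -0.6},
    {"fingers": -1,"offset": [-0.34,0,0.42],"spin": -0.6},
    {"fingers": -1,"offset": [-0.34,0,0.42],"spin": -0.6},
    {"fingers": -1,"offset": [-0.34,0,0.42],"spin": -0.6},
    {"fingers": -1,"offset": [-0.34,0,0.42],"spin": -1.2},
    {"fingers": -1,"offset": [-0.34,0,0.42],"spin": -1.2},
    {"fingers": -1,"offset": [-0.34,0,0.42],"spin": -1.2},
    {"fingers": -1,"offset": [-0.34,0,0.42],"spin": -1.2},
    {"fingers": -1,"offset": [-0.34,0,0.42],"spin": -1.2},
    {"fingers": -1,"offset": [-0.34,0,0.42],"spin": -1.2},
    {"fingers": -1,"offset": [-0.34,0,0.42],"spin": -1.8},
    {"fingers": -1,"offset": [-0.34,0,0.42],"spin": -1.8},
    {"fingers": -1,"offset": [-0.34,0,0.42],"spin": -1.8},
    {"fingers": -1,"offset": [-0.8,0,0.58],"spin": -1.8},
    {"fingers": -1,"offset": [-0.8,0,0.58],"spin": -1.8},
    {"fingers": -1,"offset": [-0.8,0,0.58],"spin": -2.33},
    {"fingers": -1,"offset": [-0.8,0,0.58],"spin": -2.33},
    {"fingers": -1,"offset": [-0.8,0,0.58],"spin": -2.33},
    {"fingers": -1,"offset": [-0.8,0,0.58],"spin": -2.33},
    {"fingers": -1,"offset": [-0.8,0,0.58],"spin": -2.33}
  ]
}}

```text
t: 2.72
tool_pos: [0.4967, 0.1445, 0.2057]
ee_rot: [-1.571, -0.0, 1.111]
wrist_force: [0.8, -0.2, 0.0]
finger_gap: 0.094
```

{"name": "move_arm", "arguments": {
  "plan": [
    {"fingers": -1,"offset": [0.172,0,0.085],"spin": 0},
    {"fingers": -1,"offset": [0.172,0,0.085],"spin": 0},
    {"fingers": -1,"offset": [0.172,0,0.085],"spin": 0},
    {"fingers": -1,"offset": [0.172,0,0.085],"spin": 0},
    {"fingers": -1,"offset": [0.172,0,0.085],"spin": 0},
    {"fingers": -1,"offset": [0.172,0,0.085],"spin": 0},
    {"fingers": -1,"offset": [0.172,0.1,0.085],"spin": 0},
    {"fingers": -1,"offset": [0.172,0.1,0.085],"spin": 0},
    {"fingers": -1,"offset": [0.172,0.1,0.085],"spin": 0}
  ]
}}

```text
t: 3.47
tool_pos: [0.4952, 0.3331, 0.1012]
ee_rot: [-1.569, 0.006, 1.11]
wrist_force: [-0.8, -0.4, -0.7]
finger_gap: 0.0939
```

```bash
python3 - <<'E'
from h import *
a=snap("top"); b=snap("scene")
A=cv2.resize(a[150:290,100:260],(457,400)); B=cv2.resize(b[260:440,370:570],(444,400))
cv2.imwrite("pics/v5.png",np.hstack([A,B])[:,:800]); print(r.read_state()["tool_pos"])
E
```

```text
[0.49526602 0.33339935 0.10229844]
```

View pics/v5.png

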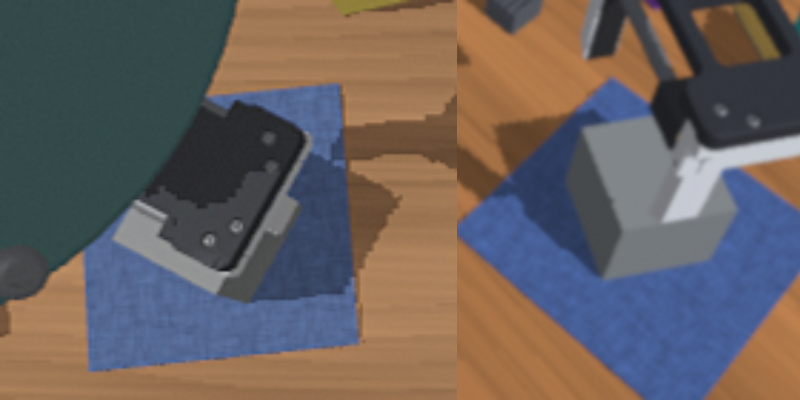

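The view shows the gripper aligned with the cup sides, with the fingers above the cup and straddling it.

{"name": "move_arm", "arguments": {
  "plan": [
    {"fingers": -1,"offset": [0.004,0.03,0],"spin": 0},
    {"fingers": -1,"offset": [0.004,0.03,0],"spin": 0},
    {"fingers": -1,"offset": [0.004,0.05,0],"spin": 0},
    {"fingers": -1,"offset": [0.004,0.07,0],"spin": 0},
    {"fingers": -1,"offset": [0.004,0.07,0],"spin": 0},
    {"fingers": 0,"offset": [0.004,0.07,0],"spin": 0},
    {"fingers": 1,"offset": [0.004,0.07,0],"spin": 0},
    {"fingers": 1,"offset": [0.004,0.07,0],"spin": 0},
    {"fingers": 1,"offset": [0.004,0.07,0],"spin": 0},
    {"fingers": 1,"offset": [0.004,0.07,0],"spin": 0},
    {"fingers": 1,"offset": [0.004,0.07,0],"spin": 0}
  ]
}}

```text
t: 4.48
tool_pos: [0.4974, 0.337, 0.0335]
ee_rot: [-1.57, 0.005, 1.11]
wrist_force: [-1.3, -1.1, 6.8]
finger_gap: 0.0656
```

{"name": "move_arm", "arguments": {
  "plan": [
    {"fingers": 1,"offset": [0,0.003,0],"spin": 0},
    {"fingers": 1,"offset": [0,0.006,-0.005],"spin": 0},
    {"fingers": 1,"offset": [0,0.006,-0.01],"spin": 0},
    {"fingers": 1,"offset": [0,0.006,-0.015],"spin": 0},
    {"fingers": 1,"offset": [0,0.006,-0.02],"spin": 0}
  ]
}}

```text
t: 4.9
tool_pos: [0.5119, 0.3332, 0.0307]
ee_rot: [-1.565, 0.001, 1.113]
wrist_force: [-10.3, 3.3, 18.2]
finger_gap: 0.0654
```

```bash
python3 - <<'E'
from h import *
b=snap("scene","v6",(370,260,570,440),3); print({k:np.round(v,3) for k,v in r.read_state().items() if k in("tool_pos","wrist_force","torque")})
E
```

```text
{'tool_pos': array([0.513, 0.333, 0.031]), 'wrist_force': array([-8.855,  2.884, 19.342]), 'torque': array([0.887, 2.411, 0.059])}
```

View pics/v6.png

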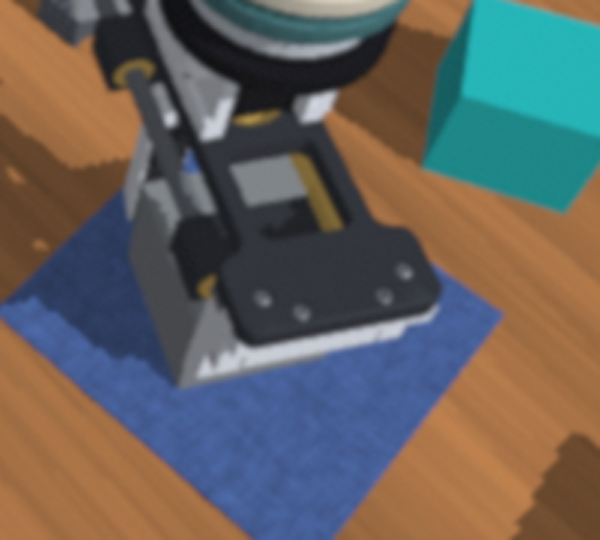

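The cup is still flat on the mat. The forces give a mat friction of about 0.5, so I'll press a little harder while dragging.

{"name": "move_arm", "arguments": {
  "plan": [
    {"fingers": 1,"offset": [0,0.006,-0.002],"spin": 0},
    {"fingers": 1,"offset": [0,0.009,-0.006],"spin": 0},
    {"fingers": 1,"offset": [0,0.009,-0.011],"spin": 0},
    {"fingers": 1,"offset": [0,0.009,-0.016],"spin": 0},
    {"fingers": 1,"offset": [0,0.009,-0.021],"spin": 0}
  ]
}}

```text
t: 5.37
tool_pos: [0.5288, 0.3276, 0.0243]
ee_rot: [-1.561, -0.003, 1.114]
wrist_force: [-9.9, 2.1, 17.5]
finger_gap: 0.0659
```

```bash
python3 - <<'E'
from h import *
b=snap("scene","v7",(370,260,570,440),3)
E
```

```text
(no output)
```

View pics/v7.png

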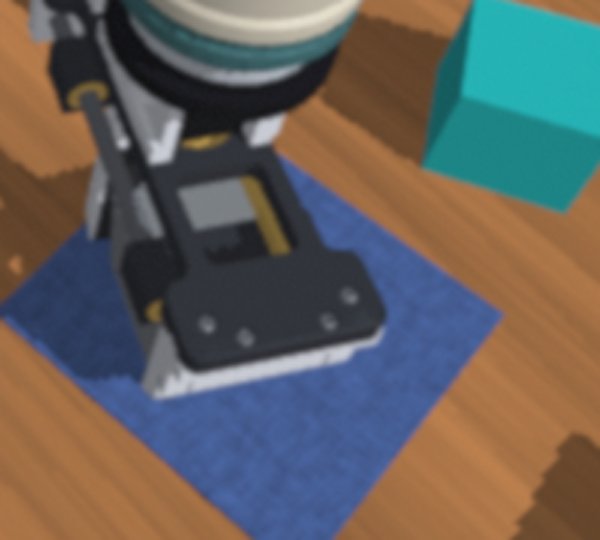

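The cup slid flat while the pads slipped down about 6 mm, with finger friction around 0.3. I'll re-grip on a small patch at the top corner of the opposite (-u) face. The mat drag then has a long lever and the torsional grip is small.

{"name": "move_arm", "arguments": {
  "plan": [
    {"fingers": -1,"offset": [0,0,0],"spin": 0},
    {"fingers": -1,"offset": [0,0,0],"spin": 0},
    {"fingers": -1,"offset": [0,0,0],"spin": 0},
    {"fingers": -1,"offset": [0,-0.022,0.025],"spin": 0},
    {"fingers": -1,"offset": [0,-0.022,0.05],"spin": 0},
    {"fingers": -1,"offset": [0,-0.022,0.05],"spin": 0},
    {"fingers": -1,"offset": [0,-0.022,0.05],"spin": 0}
  ]
}}

```text
t: 6.0
tool_pos: [0.4845, 0.3496, 0.0468]
ee_rot: [-1.562, -0.003, 1.116]
wrist_force: [0.5, -0.2, 0.4]
finger_gap: 0.094
```

```bash
python3 - <<'E'
from h import *
a=snap("top"); b=snap("scene")
A=cv2.resize(a[150:290,100:260],(457,400)); B=cv2.resize(b[260:440,370:570],(444,400))
cv2.imwrite("pics/v8.png",np.hstack([A,B])[:,:800]); print(r.read_state()["tool_pos"],r.read_state()["wrist_force"])
E
```

```text
[0.48637825 0.34797279 0.04626942] [ 0.37063489 -0.00660336 -0.32146946]
```

View pics/v8.png

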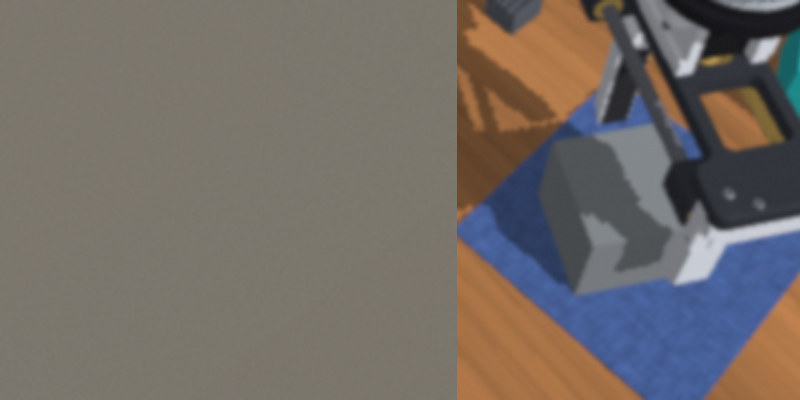

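{"name": "move_arm", "arguments": {
  "plan": [
    {"fingers": 1,"offset": [0,0,0],"spin": 0},
    {"fingers": 1,"offset": [0,0,0],"spin": 0},
    {"fingers": 1,"offset": [0,0,0],"spin": 0},
    {"fingers": 1,"offset": [0,0,0],"spin": 0},
    {"fingers": 1,"offset": [0,0,0],"spin": 0},
    {"fingers": 1,"offset": [0,0.003,0.004],"spin": 0},
    {"fingers": 1,"offset": [0,0.003,0.008],"spin": 0},
    {"fingers": 1,"offset": [0,0.003,0.012],"spin": 0},
    {"fingers": 1,"offset": [0,0.004,0.016],"spin": 0}
  ]
}}

```text
t: 6.85
tool_pos: [0.4778, 0.3548, 0.046]
ee_rot: [-1.572, -0.008, 1.111]
wrist_force: [7.4, -5.2, 26.9]
finger_gap: 0.0656
```

{"name": "move_arm", "arguments": {
  "plan": [
    {"fingers": 1,"offset": [0,0.003,0.008],"spin": 0},
    {"fingers": 1,"offset": [0,0.004,0.012],"spin": 0},
    {"fingers": 1,"offset": [0,0.006,0.016],"spin": 0},
    {"fingers": 1,"offset": [0,0.008,0.02],"spin": 0}
  ]
}}

```text
t: 7.18
tool_pos: [0.4702, 0.362, 0.0442]
ee_rot: [-1.588, -0.014, 1.107]
wrist_force: [10.7, -12.9, 42.0]
finger_gap: 0.0659
```

```bash
python3 - <<'E'
from h import *
b=snap("scene","v9",(370,260,570,440),3); print({k:np.round(v,3) for k,v in r.read_state().items() if k in("tool_pos","wrist_force","torque")})
E
```

```text
{'tool_pos': array([0.47 , 0.362, 0.044]), 'wrist_force': array([11.381, -9.535, 34.567]), 'torque': array([-2.728, -2.737,  0.142])}
```

View pics/v9.png

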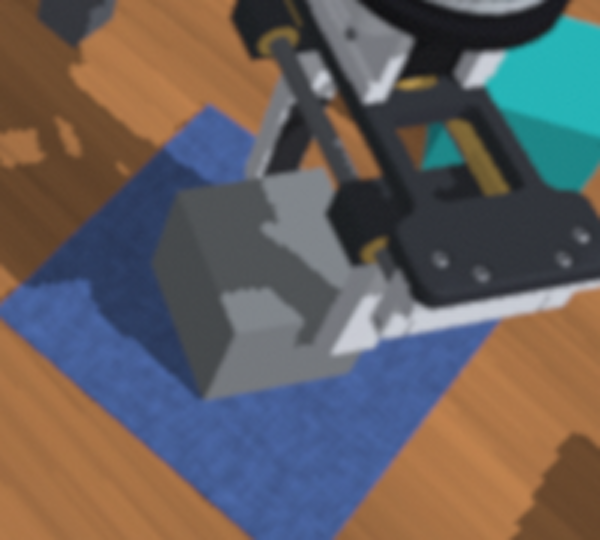

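The cup is still flat and sliding, so in-hand pivoting is too stiff. I'll topple it instead: closed fingers on its +u face, pushing diagonally up and towards -u.

{"name": "move_arm", "arguments": {
  "plan": [
    {"fingers": -1,"offset": [0,0,0],"spin": 0},
    {"fingers": -1,"offset": [0,0,0],"spin": 0},
    {"fingers": -1,"offset": [0,0,0],"spin": 0},
    {"fingers": -1,"offset": [0,-0.04,0],"spin": 0},
    {"fingers": -1,"offset": [0,-0.07,-0.02],"spin": 0},
    {"fingers": 1,"offset": [0,-0.07,-0.06],"spin": 0},
    {"fingers": 1,"offset": [0,-0.07,-0.09],"spin": 0},
    {"fingers": 1,"offset": [0,-0.07,-0.09],"spin": 0},
    {"fingers": 1,"offset": [0,-0.04,-0.09],"spin": 0},
    {"fingers": 1,"offset": [0,0,-0.09],"spin": 0},
    {"fingers": 1,"offset": [0,0.004,-0.09],"spin": 0},
    {"fingers": 1,"offset": [0,0.004,-0.09],"spin": 0},
    {"fingers": 1,"offset": [0,0.004,-0.085],"spin": 0},
    {"fingers": 1,"offset": [0,0.004,-0.085],"spin": 0}
  ]
}}

```text
t: 8.4
tool_pos: [0.5449, 0.3265, 0.043]
ee_rot: [-1.587, -0.017, 1.11]
wrist_force: [0.0, 0.2, 0.2]
finger_gap: 0.0372
```

{"name": "move_arm", "arguments": {
  "plan": [
    {"fingers": 1,"offset": [0,0,0.0],"spin": 0},
    {"fingers": 1,"offset": [0,0,0.0],"spin": 0},
    {"fingers": 1,"offset": [0,0,0.003],"spin": 0},
    {"fingers": 1,"offset": [0,0,0.006],"spin": 0},
    {"fingers": 1,"offset": [0,0,0.009],"spin": 0},
    {"fingers": 1,"offset": [0,-0.002,0.012],"spin": 0},
    {"fingers": 1,"offset": [0,-0.005,0.015],"spin": 0},
    {"fingers": 1,"offset": [0,-0.008,0.018],"spin": 0},
    {"fingers": 1,"offset": [0,-0.011,0.021],"spin": 0},
    {"fingers": 1,"offset": [0,-0.014,0.024],"spin": 0},
    {"fingers": 1,"offset": [0,-0.017,0.028],"spin": 0},
    {"fingers": 1,"offset": [0,-0.02,0.032],"spin": 0},
    {"fingers": 1,"offset": [0,-0.023,0.036],"spin": 0}
  ]
}}

```text
t: 9.48
tool_pos: [0.512, 0.3425, 0.0659]
ee_rot: [-1.588, -0.017, 1.11]
wrist_force: [0.3, -0.0, 0.4]
finger_gap: 0.0003
```

```bash
python3 - <<'E'
from h import *
b=snap("scene","v10",(370,260,570,440),3); print({k:np.round(v,3) for k,v in r.read_state().items() if k in("tool_pos","wrist_force","torque","finger_gap")})
E
```

```text
{'tool_pos': array([0.511, 0.343, 0.066]), 'wrist_force': array([0.446, 0.516, 0.96 ]), 'torque': array([ 0.02 , -0.145, -0.009]), 'finger_gap': np.float64(0.001)}
```

View pics/v10.png

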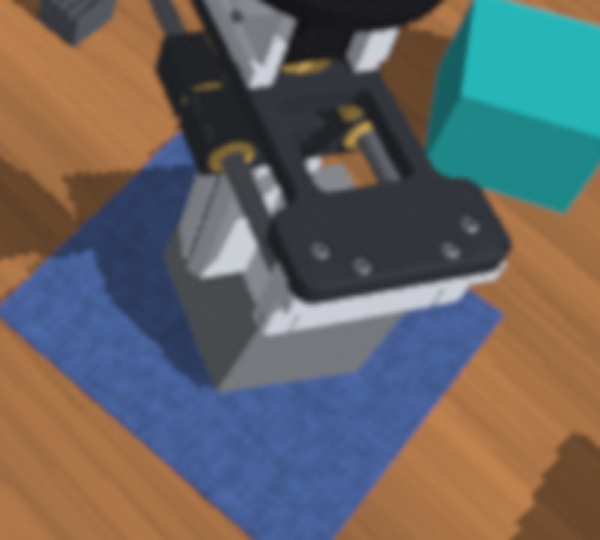

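The near face's vertical edges now lean right (bottom corner (218,388), top (265,330)), so the cup is tipping towards -u as wanted. I'll continue along the arc.

{"name": "move_arm", "arguments": {
  "plan": [
    {"fingers": 1,"offset": [0,-0.003,0.004],"spin": 0},
    {"fingers": 1,"offset": [0,-0.006,0.008],"spin": 0},
    {"fingers": 1,"offset": [0,-0.008,0.012],"spin": 0},
    {"fingers": 1,"offset": [0,-0.01,0.016],"spin": 0},
    {"fingers": 1,"offset": [0,-0.012,0.02],"spin": 0},
    {"fingers": 1,"offset": [0,-0.013,0.025],"spin": 0},
    {"fingers": 1,"offset": [0,-0.014,0.03],"spin": 0},
    {"fingers": 1,"offset": [0,-0.014,0.035],"spin": 0},
    {"fingers": 1,"offset": [0,-0.013,0.04],"spin": 0},
    {"fingers": 1,"offset": [0,-0.012,0.045],"spin": 0},
    {"fingers": 1,"offset": [0,-0.011,0.05],"spin": 0},
    {"fingers": 1,"offset": [0,-0.05,0.05],"spin": 0},
    {"fingers": 1,"offset": [0,-0.09,0.02],"spin": 0},
    {"fingers": 1,"offset": [0,-0.12,-0.03],"spin": 0},
    {"fingers": -1,"offset": [0,-0.12,-0.07],"spin": 0},
    {"fingers": -1,"offset": [0,-0.12,-0.11],"spin": 0},
    {"fingers": -1,"offset": [0,-0.12,-0.15],"spin": 0},
    {"fingers": -1,"offset": [0,-0.12,-0.15],"spin": 0}
  ]
}}

```text
t: 11.03
tool_pos: [0.6482, 0.2704, 0.1882]
ee_rot: [-1.591, -0.017, 1.104]
wrist_force: [0.7, -1.0, 0.0]
finger_gap: 0.0236
```

```bash
python3 - <<'E'
from h import *
a=snap("top"); b=snap("scene")
A=cv2.resize(a[150:290,100:260],(457,400)); B=cv2.resize(b[260:440,370:570],(444,400))
cv2.imwrite("pics/v11.png",np.hstack([A,B])[:,:800]); print(r.read_state()["tool_pos"])
for c in("top","scene"):
    for d in imaging.recognise(c,"cup"): print(c,d["score"],np.round(d["rect"]))
E
```

```text
[0.64581522 0.27201458 0.18730168]
top 0.92 [222. 309. 275. 364.]
top 0.89 [127. 301. 187. 362.]
top 0.73 [113. 231. 176. 282.]
top 0.71 [203.  96. 257. 156.]
scene 0.9 [270. 332. 341. 421.]
scene 0.88 [434. 198. 502. 266.]
scene 0.75 [467. 307. 548. 389.]
```

View pics/v11.png

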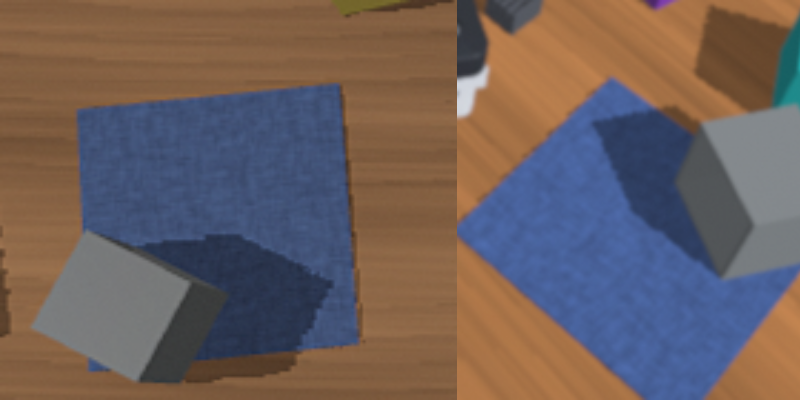

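The cup now lies on its side at the mat's lower-left corner, with the top face at composite (90,232), (192,280), (140,380) and (33,328), and the mouth towards +u. I'll pick it up by its sides, move it back along +u, and topple it once more.

```bash
python3 - <<'E'
from h import *
c=np.array([w("top",(100+u*.35,150+v*.35),.068) for u,v in[(90,232),(192,280),(140,380),(33,328)]])
print(c.mean(0)); e=np.roll(c,-1,0)-c; print(np.linalg.norm(e,axis=1),np.degrees(np.arctan2(e[:,1],e[:,0])))
x,y=c.mean(0); s=r.read_state(); print(tool(x-s["tool_pos"][0],y-s["tool_pos"][1],0),s["ee_rot"],s["qpos"])
for uv in[(139,203),(155,330)]:pass
E
```

```text
[0.42659794 0.38439592]
[0.06273439 0.05979421 0.06554928 0.05939541] [-113.81614969  155.81962568   65.76122936  -26.89796425]
[ 0.0014 -0.0032  0.2404] [-1.58440802 -0.01688498  1.1111139 ] [-0.1359619   0.76619238 -0.59119187  1.39807732  0.45443323  1.09124657
  0.31184905]
```

{"name": "move_arm", "arguments": {
  "plan": [
    {"fingers": -1,"offset": [0.001,0,0.24],"spin": 0},
    {"fingers": -1,"offset": [0.001,0,0.24],"spin": 0},
    {"fingers": -1,"offset": [0.001,0,0.24],"spin": 0},
    {"fingers": -1,"offset": [0.001,0,0.24],"spin": 0},
    {"fingers": -1,"offset": [0.001,0,0.24],"spin": 0},
    {"fingers": -1,"offset": [0.001,0,0.24],"spin": 0},
    {"fingers": -1,"offset": [0.001,0.03,0.24],"spin": 0},
    {"fingers": -1,"offset": [0.001,0.06,0.24],"spin": 0},
    {"fingers": -1,"offset": [0.001,0.08,0.24],"spin": 0},
    {"fingers": -1,"offset": [0.001,0.09,0.24],"spin": 0},
    {"fingers": -1,"offset": [0.001,0.09,0.24],"spin": 0}
  ]
}}

```text
t: 12.15
tool_pos: [0.4255, 0.3843, 0.0927]
ee_rot: [-1.582, -0.013, 1.114]
wrist_force: [-0.3, 0.1, 0.2]
finger_gap: 0.0939
```

{"name": "move_arm", "arguments": {
  "plan": [
    {"fingers": -1,"offset": [0,0.03,0],"spin": 0},
    {"fingers": -1,"offset": [0,0.05,0],"spin": 0},
    {"fingers": -1,"offset": [0,0.064,0],"spin": 0},
    {"fingers": -1,"offset": [0,0.064,0],"spin": 0},
    {"fingers": 1,"offset": [0,0.064,0],"spin": 0},
    {"fingers": 1,"offset": [0,0.064,0],"spin": 0},
    {"fingers": 1,"offset": [0,0.064,0],"spin": 0},
    {"fingers": 1,"offset": [0,0.064,0],"spin": 0},
    {"fingers": 1,"offset": [0,0.064,0],"spin": 0},
    {"fingers": 1,"offset": [0,0.05,0],"spin": 0},
    {"fingers": 1,"offset": [0,0.04,0],"spin": 0},
    {"fingers": 1,"offset": [0,0.035,-0.03],"spin": 0},
    {"fingers": 1,"offset": [0,0.035,-0.06],"spin": 0},
    {"fingers": 1,"offset": [0,0.035,-0.09],"spin": 0},
    {"fingers": 1,"offset": [-0.005,0.035,-0.115],"spin": 0},
    {"fingers": 1,"offset": [-0.005,0.035,-0.115],"spin": 0},
    {"fingers": 1,"offset": [-0.005,0.035,-0.115],"spin": 0},
    {"fingers": 1,"offset": [-0.005,0.05,-0.115],"spin": 0},
    {"fingers": 1,"offset": [-0.005,0.062,-0.115],"spin": 0},
    {"fingers": 1,"offset": [-0.005,0.062,-0.115],"spin": 0}
  ]
}}

```text
t: 13.82
tool_pos: [0.5255, 0.3299, 0.0303]
ee_rot: [-1.58, -0.011, 1.116]
wrist_force: [0.0, -0.7, -0.4]
finger_gap: 0.066
```

{"name": "move_arm", "arguments": {
  "plan": [
    {"fingers": 1,"offset": [0,0.003,0],"spin": 0},
    {"fingers": 1,"offset": [0,0.004,0],"spin": 0},
    {"fingers": -1,"offset": [0,0.003,0],"spin": 0},
    {"fingers": -1,"offset": [0,0.003,0],"spin": 0},
    {"fingers": -1,"offset": [0,0.003,0],"spin": 0},
    {"fingers": -1,"offset": [0,-0.03,0],"spin": 0},
    {"fingers": -1,"offset": [0,-0.07,0],"spin": 0},
    {"fingers": 1,"offset": [0,-0.08,-0.03],"spin": 0},
    {"fingers": 1,"offset": [0,-0.08,-0.06],"spin": 0},
    {"fingers": 1,"offset": [0,-0.08,-0.06],"spin": 0},
    {"fingers": 1,"offset": [0,-0.08,-0.06],"spin": 0},
    {"fingers": 1,"offset": [0,-0.05,-0.06],"spin": 0},
    {"fingers": 1,"offset": [0,-0.03,-0.06],"spin": 0},
    {"fingers": 1,"offset": [0,-0.015,-0.06],"spin": 0},
    {"fingers": 1,"offset": [0,-0.015,-0.06],"spin": 0},
    {"fingers": 1,"offset": [0,-0.015,-0.06],"spin": 0},
    {"fingers": 1,"offset": [0,-0.015,-0.06],"spin": 0},
    {"fingers": 1,"offset": [0,-0.015,-0.06],"spin": 0}
  ]
}}

```text
t: 15.32
tool_pos: [0.5797, 0.3045, 0.0472]
ee_rot: [-1.581, -0.013, 1.117]
wrist_force: [0.4, 0.2, -0.3]
finger_gap: 0.0241
```

```bash
python3 - <<'E'
from h import *
a=snap("top"); b=snap("scene")
A=cv2.resize(a[150:290,100:260],(457,400)); B=cv2.resize(b[260:440,370:570],(444,400))
cv2.imwrite("pics/v12.png",np.hstack([A,B])[:,:800]); print(r.read_state()["tool_pos"],r.read_state()["finger_gap"])
E
```

```text
[0.57977696 0.30398217 0.0470756 ] 0.015919762761261173
```

View pics/v12.png

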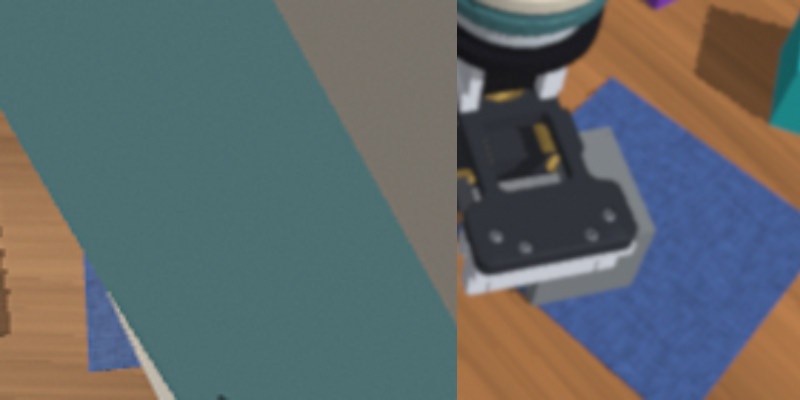

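The cup is upright on its side under the gripper, with the gripper on its mouth (+u) side. Now the second topple towards -u.

{"name": "move_arm", "arguments": {
  "plan": [
    {"fingers": 1,"offset": [0,0,0.005],"spin": 0},
    {"fingers": 1,"offset": [0,0,0.01],"spin": 0},
    {"fingers": 1,"offset": [0,0,0.014],"spin": 0},
    {"fingers": 1,"offset": [0,0,0.018],"spin": 0},
    {"fingers": 1,"offset": [0,-0.003,0.022],"spin": 0},
    {"fingers": 1,"offset": [0,-0.006,0.026],"spin": 0},
    {"fingers": 1,"offset": [0,-0.009,0.03],"spin": 0},
    {"fingers": 1,"offset": [0,-0.012,0.034],"spin": 0},
    {"fingers": 1,"offset": [0,-0.014,0.038],"spin": 0},
    {"fingers": 1,"offset": [0,-0.016,0.042],"spin": 0},
    {"fingers": 1,"offset": [0,-0.018,0.046],"spin": 0},
    {"fingers": 1,"offset": [0,-0.02,0.05],"spin": 0},
    {"fingers": 1,"offset": [0,-0.022,0.055],"spin": 0},
    {"fingers": 1,"offset": [0,-0.023,0.06],"spin": 0},
    {"fingers": 1,"offset": [0,-0.023,0.065],"spin": 0},
    {"fingers": 1,"offset": [0,-0.023,0.07],"spin": 0},
    {"fingers": 1,"offset": [0,-0.023,0.073],"spin": 0},
    {"fingers": 1,"offset": [0,-0.06,0.073],"spin": 0},
    {"fingers": 1,"offset": [0,-0.09,0.06],"spin": 0}
  ]
}}

```text
t: 17.0
tool_pos: [0.5206, 0.3313, 0.1363]
ee_rot: [-1.577, -0.01, 1.121]
wrist_force: [0.9, 0.8, 0.8]
finger_gap: 0.0006
```

{"name": "move_arm", "arguments": {
  "plan": [
    {"fingers": -1,"offset": [-0.03,-0.06,-0.04],"spin": 0},
    {"fingers": -1,"offset": [-0.07,-0.09,-0.08],"spin": 0},
    {"fingers": -1,"offset": [-0.1,-0.09,-0.1],"spin": 0},
    {"fingers": -1,"offset": [-0.14,-0.09,-0.1],"spin": 0},
    {"fingers": -1,"offset": [-0.17,-0.09,-0.1],"spin": 0},
    {"fingers": -1,"offset": [-0.2,-0.09,-0.1],"spin": 0},
    {"fingers": -1,"offset": [-0.2,-0.09,-0.1],"spin": 0}
  ]
}}

```text
t: 17.58
tool_pos: [0.5209, 0.0995, 0.2246]
ee_rot: [-1.577, -0.003, 1.114]
wrist_force: [0.0, -0.4, -1.3]
finger_gap: 0.044
```

```bash
python3 - <<'E'
from h import *
a=snap("top"); b=snap("scene")
A=cv2.resize(a[150:290,100:260],(457,400)); B=cv2.resize(b[260:440,370:570],(444,400))
cv2.imwrite("pics/v13.png",np.hstack([A,B])[:,:800]); print(r.read_state()["tool_pos"],r.read_state()["ee_rot"])
E
```

```text
[0.52228119 0.10374169 0.22497211] [-1.57756307 -0.00733102  1.11619499]
```

View pics/v13.png

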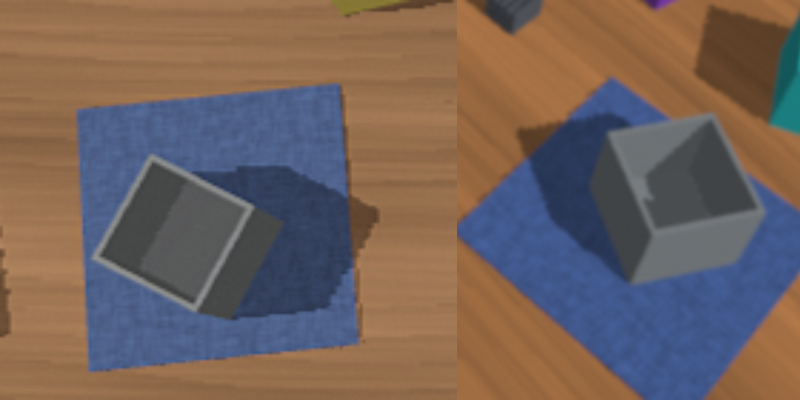

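The cup stands mouth-up near the mat centre, with rim corners at composite (152,157), (253,208), (200,310) and (95,258). Next come the couplers; I'll check again that they haven't moved.

```bash
python3 - <<'E'
from h import *
c=np.array([w("top",(100+u*.35,150+v*.35),.062) for u,v in[(152,157),(253,208),(200,310),(95,258)]])
print("cup",c.mean(0))
for cam in("top","scene"):
    imaging.read_camera(cam)
    for d in imaging.recognise(cam,"coupler_a"): print(cam,round(d["score"],2),np.round(d["rect"]))
E
```

```text
cup [0.46729844 0.35599408]
top 0.91 [361. 245. 386. 268.]
top 0.9 [275. 193. 293. 221.]
top 0.46 [365. 197. 378. 208.]
scene 0.97 [257. 256. 273. 293.]
scene 0.96 [262. 209. 286. 243.]
scene 0.69 [308. 184. 331. 217.]
scene 0.61 [325. 270. 355. 302.]
```

{"name": "move_arm", "arguments": {
  "plan": [
    {"fingers": -0.2,"offset": [-0.069,0,-0.054],"spin": 0.5},
    {"fingers": -0.2,"offset": [-0.069,0,-0.054],"spin": 0.5},
    {"fingers": 0.1,"offset": [-0.069,0,-0.054],"spin": 0.5},
    {"fingers": 0.1,"offset": [-0.069,0,-0.054],"spin": 1.09},
    {"fingers": 0.1,"offset": [-0.069,0,-0.054],"spin": 1.09},
    {"fingers": 0.1,"offset": [-0.069,0.03,-0.054],"spin": 1.09},
    {"fingers": 0.1,"offset": [-0.069,0.06,-0.054],"spin": 1.09},
    {"fingers": 0.1,"offset": [-0.069,0.1,-0.054],"spin": 1.09},
    {"fingers": 0.1,"offset": [-0.069,0.1,-0.054],"spin": 1.09},
    {"fingers": 0.1,"offset": [-0.069,0.1,-0.054],"spin": 1.09},
    {"fingers": 0.1,"offset": [-0.069,0.1,-0.054],"spin": 1.09}
  ]
}}

```text
t: 18.8
tool_pos: [0.5437, 0.0268, 0.1245]
ee_rot: [-1.563, -0.011, 0.039]
wrist_force: [-0.1, 0.5, 0.3]
finger_gap: 0.0422
```

{"name": "move_arm", "arguments": {
  "plan": [
    {"fingers": 0.1,"offset": [-0.004,0.03,-0.009],"spin": 0.013},
    {"fingers": 0.1,"offset": [-0.004,0.06,-0.009],"spin": 0.013},
    {"fingers": 0.1,"offset": [-0.004,0.06,-0.009],"spin": 0.013},
    {"fingers": 0.1,"offset": [-0.004,0.085,-0.009],"spin": 0.013},
    {"fingers": 0.1,"offset": [-0.004,0.102,-0.009],"spin": 0.013},
    {"fingers": 0.1,"offset": [-0.004,0.102,-0.009],"spin": 0.013},
    {"fingers": 1,"offset": [-0.004,0.102,-0.009],"spin": 0.013},
    {"fingers": 1,"offset": [-0.004,0.102,-0.009],"spin": 0.013},
    {"fingers": 1,"offset": [-0.004,0.102,-0.009],"spin": 0.013},
    {"fingers": 1,"offset": [-0.004,0.102,-0.009],"spin": 0.013},
    {"fingers": 1,"offset": [-0.004,0.102,-0.009],"spin": 0.013},
    {"fingers": 1,"offset": [-0.004,0.102,-0.009],"spin": 0.013}
  ]
}}

```text
t: 19.8
tool_pos: [0.5418, 0.0185, 0.0235]
ee_rot: [-1.563, -0.012, 0.026]
wrist_force: [-1.0, -1.4, 6.6]
finger_gap: 0.0134
```

{"name": "move_arm", "arguments": {
  "plan": [
    {"fingers": 1,"offset": [0,-0.01,0],"spin": 0},
    {"fingers": 1,"offset": [0.01,-0.02,0],"spin": 0},
    {"fingers": 1,"offset": [0.053,-0.02,-0.03],"spin": 0},
    {"fingers": 1,"offset": [0.053,-0.02,-0.06],"spin": 0},
    {"fingers": 1,"offset": [0.053,-0.02,-0.09],"spin": 0},
    {"fingers": 1,"offset": [0.053,-0.02,-0.12],"spin": 0},
    {"fingers": 1,"offset": [0.053,-0.02,-0.15],"spin": 0},
    {"fingers": 1,"offset": [0.053,-0.02,-0.15],"spin": 0},
    {"fingers": 1,"offset": [0.053,-0.02,-0.15],"spin": 0},
    {"fingers": 1,"offset": [0.053,-0.02,-0.15],"spin": 0},
    {"fingers": 1,"offset": [0.053,-0.01,-0.15],"spin": 0}
  ]
}}

```text
t: 20.72
tool_pos: [0.6004, -0.1284, 0.0348]
ee_rot: [-1.562, -0.016, 0.028]
wrist_force: [1.3, -0.1, 0.0]
finger_gap: 0.0135
```

```bash
python3 - <<'E'
from h import *
a=snap("top"); b=snap("scene")
A=cv2.resize(a[150:270,400:500],(400,480)); B=cv2.resize(b[130:230,200:300],(400,400)); B=cv2.copyMakeBorder(B,0,80,0,0,0)
cv2.imwrite("pics/v14.png",np.hstack([A,B])); s=r.read_state(); print(s["tool_pos"],s["ee_rot"],s["wrist_force"])
E
```

```text
[ 0.59769993 -0.12811801  0.03181981] [-1.56168822 -0.01015914  0.02883156] [-0.40693436  0.93142603 -1.26257204]
```

View pics/v14.png

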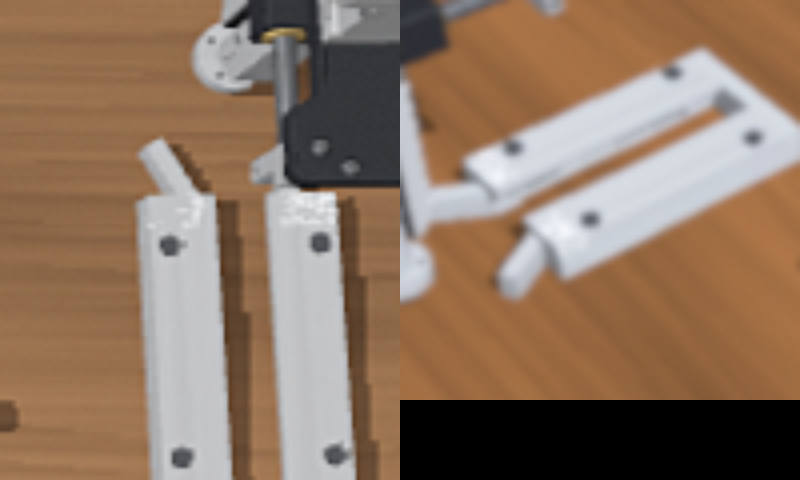

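The flange's left edge shows at crop (193,55) and the throat's inner corners at (215,195) and (267,192). I'll compute the lateral offset between them.

```bash
python3 - <<'E'
from h import *
print("flange left edge",w("top",(400+193/4,150+56/4),.016), "tcp",r.read_state()["tool_pos"])
for q in [(215,195),(267,192)]: print("slot corner",w("top",(400+q[0]/4,150+q[1]/4),.017))
im=cv2.imread("pics/top0.png"); 
for q in [(639,440),(695,438)]: print(w("top",(260+652/3.3,140+437/3.3),.017)); break
E
```

```text
flange left edge [ 0.5997855 -0.1129597] tcp [ 0.59769993 -0.12811801  0.03181981]
slot corner [ 0.53865977 -0.12074653]
slot corner [ 0.54037379 -0.14292015]
[ 0.41369107 -0.12428846]
```

{"name": "move_arm", "arguments": {
  "plan": [
    {"fingers": 1,"offset": [0,0.004,-0.002],"spin": 0},
    {"fingers": 1,"offset": [0,0.008,-0.002],"spin": 0},
    {"fingers": 1,"offset": [0,0.008,-0.002],"spin": 0},
    {"fingers": 1,"offset": [-0.008,0.008,-0.002],"spin": 0},
    {"fingers": 1,"offset": [-0.016,0.008,-0.002],"spin": 0},
    {"fingers": 1,"offset": [-0.024,0.008,-0.002],"spin": 0},
    {"fingers": 1,"offset": [-0.032,0.008,-0.002],"spin": 0},
    {"fingers": 1,"offset": [-0.038,0.008,-0.002],"spin": 0},
    {"fingers": 1,"offset": [-0.042,0.008,-0.002],"spin": 0},
    {"fingers": 1,"offset": [-0.042,0.008,-0.002],"spin": 0}
  ]
}}

```text
t: 21.65
tool_pos: [0.5546, -0.1315, 0.0234]
ee_rot: [-1.562, -0.009, 0.029]
wrist_force: [-0.2, -0.5, -1.2]
finger_gap: 0.013
```

{"name": "move_arm", "arguments": {
  "plan": [
    {"fingers": 1,"offset": [-0.003,0,0],"spin": 0},
    {"fingers": 1,"offset": [-0.006,0,0],"spin": 0},
    {"fingers": 1,"offset": [-0.009,0,0],"spin": 0},
    {"fingers": 1,"offset": [-0.012,0,0],"spin": 0},
    {"fingers": 1,"offset": [-0.015,0,0],"spin": 0},
    {"fingers": 1,"offset": [-0.018,0,0],"spin": 0}
  ]
}}

```text
t: 22.15
tool_pos: [0.5363, -0.132, 0.0233]
ee_rot: [-1.562, -0.009, 0.029]
wrist_force: [-0.0, -1.2, -0.1]
finger_gap: 0.0135
```

Past the throat without resistance, so this one is good. I'll push it on into the pen.

{"name": "move_arm", "arguments": {
  "plan": [
    {"fingers": 1,"offset": [-0.005,0,0],"spin": 0},
    {"fingers": 1,"offset": [-0.01,0,0],"spin": 0},
    {"fingers": 1,"offset": [-0.015,0,0],"spin": 0},
    {"fingers": 1,"offset": [-0.02,0,0],"spin": 0},
    {"fingers": 1,"offset": [-0.026,0,0],"spin": 0},
    {"fingers": 1,"offset": [-0.032,0,0],"spin": 0},
    {"fingers": 1,"offset": [-0.038,0,0],"spin": 0},
    {"fingers": 1,"offset": [-0.044,0,0],"spin": 0},
    {"fingers": 1,"offset": [-0.05,0,0],"spin": 0},
    {"fingers": 1,"offset": [-0.056,0,0],"spin": 0},
    {"fingers": 1,"offset": [-0.062,0,0],"spin": 0},
    {"fingers": 1,"offset": [-0.066,0,0],"spin": 0},
    {"fingers": 1,"offset": [-0.066,0,0],"spin": 0}
  ]
}}

```text
t: 23.23
tool_pos: [0.4703, -0.134, 0.0232]
ee_rot: [-1.562, -0.01, 0.029]
wrist_force: [1.2, 1.1, 6.2]
finger_gap: 0.0136
```

{"name": "move_arm", "arguments": {
  "plan": [
    {"fingers": 0.1,"offset": [0,0,0],"spin": 0},
    {"fingers": 0.1,"offset": [0,0,0],"spin": 0},
    {"fingers": 0.1,"offset": [0,0,0],"spin": 0},
    {"fingers": 0.1,"offset": [0,-0.03,0],"spin": 0},
    {"fingers": 0.1,"offset": [0,-0.07,0],"spin": 0},
    {"fingers": 0.1,"offset": [0.02,-0.1,0.03],"spin": 0},
    {"fingers": 0.1,"offset": [0.146,-0.1,0.219],"spin": 0},
    {"fingers": 0.1,"offset": [0.146,-0.1,0.219],"spin": 0},
    {"fingers": 0.1,"offset": [0.146,-0.1,0.219],"spin": 0},
    {"fingers": 0.1,"offset": [0.146,-0.1,0.219],"spin": 0},
    {"fingers": 0.1,"offset": [0.146,-0.1,0.219],"spin": 0},
    {"fingers": 0.1,"offset": [0.146,-0.1,0.219],"spin": 0},
    {"fingers": 0.1,"offset": [0.146,-0.1,0.219],"spin": 0},
    {"fingers": 0.1,"offset": [0.146,-0.1,0.219],"spin": 0},
    {"fingers": 0.1,"offset": [0.146,-0.1,0.219],"spin": 0},
    {"fingers": 0.1,"offset": [0.146,-0.1,0.219],"spin": 0}
  ]
}}

```text
t: 24.57
tool_pos: [0.6079, 0.0858, 0.126]
ee_rot: [-1.564, -0.008, 0.026]
wrist_force: [0.1, -0.5, -0.8]
finger_gap: 0.0423
```

```bash
cat > chk.py <<'E'
from h import *
for cam in("top","scene"):
    snap(cam)
    for d in imaging.recognise(cam,"coupler_a"):
        l,t,q,b=d["rect"]; print(cam,round(d["score"],2),np.round(d["rect"]),"xy~",np.round(w(cam,((l+q)/2,(t+b)/2),.008 if cam=="top" else .026),3))
s=r.read_state(); print(np.round(s["tool_pos"],4),np.round(s["ee_rot"],3),s["qpos"][6])
E
python3 chk.py
```

```text
top 0.89 [361. 247. 386. 267.] xy~ [0.438 0.015]
top 0.74 [455. 234. 478. 247.] xy~ [ 0.468 -0.144]
top 0.62 [271. 196. 297. 220.] xy~ [0.519 0.168]
top 0.46 [434. 185. 490. 277.] xy~ [ 0.485 -0.136]
scene 0.96 [327. 269. 355. 304.] xy~ [0.53  0.182]
scene 0.76 [256. 256. 274. 293.] xy~ [0.604 0.097]
scene 0.73 [309. 184. 333. 216.] xy~ [0.442 0.02 ]
[0.6087 0.0868 0.1267] [-1.563 -0.01   0.027] -0.42471139097099625
```

{"name": "move_arm", "arguments": {
  "plan": [
    {"fingers": 0.1,"offset": [0.002,0.03,0.002],"spin": 0},
    {"fingers": 0.1,"offset": [0.002,0.06,0.002],"spin": 0},
    {"fingers": 0.1,"offset": [0.002,0.085,0.002],"spin": 0},
    {"fingers": 0.1,"offset": [0.002,0.103,0.002],"spin": 0},
    {"fingers": 0.1,"offset": [0.002,0.103,0.002],"spin": 0},
    {"fingers": 1,"offset": [0.002,0.103,0.002],"spin": 0},
    {"fingers": 1,"offset": [0.002,0.103,0.002],"spin": 0},
    {"fingers": 1,"offset": [0.002,0.103,0.002],"spin": 0},
    {"fingers": 1,"offset": [0.002,0.103,0.002],"spin": 0},
    {"fingers": 1,"offset": [0.002,0.103,0.002],"spin": 0},
    {"fingers": 1,"offset": [0.002,0.103,0.002],"spin": 0}
  ]
}}

```text
t: 25.68
tool_pos: [0.6123, 0.0898, 0.0249]
ee_rot: [-1.563, -0.012, 0.027]
wrist_force: [-0.7, -1.3, 6.1]
finger_gap: 0.0132
```

{"name": "move_arm", "arguments": {
  "plan": [
    {"fingers": 1,"offset": [0,-0.02,0],"spin": 0},
    {"fingers": 1,"offset": [0,-0.055,0],"spin": 0},
    {"fingers": 1,"offset": [-0.005,-0.06,-0.01],"spin": 0},
    {"fingers": 1,"offset": [-0.019,-0.06,-0.05],"spin": 0},
    {"fingers": 1,"offset": [-0.019,-0.06,-0.09],"spin": 0},
    {"fingers": 1,"offset": [-0.019,-0.06,-0.13],"spin": 0},
    {"fingers": 1,"offset": [-0.019,-0.06,-0.17],"spin": 0},
    {"fingers": 1,"offset": [-0.019,-0.06,-0.21],"spin": 0},
    {"fingers": 1,"offset": [-0.019,-0.06,-0.22],"spin": 0},
    {"fingers": 1,"offset": [-0.019,-0.05,-0.22],"spin": 0},
    {"fingers": 1,"offset": [-0.019,-0.03,-0.22],"spin": 0},
    {"fingers": 1,"offset": [-0.019,-0.015,-0.22],"spin": 0},
    {"fingers": 1,"offset": [-0.019,-0.006,-0.22],"spin": 0},
    {"fingers": 1,"offset": [-0.019,-0.006,-0.22],"spin": 0}
  ]
}}

```text
t: 26.85
tool_pos: [0.5974, -0.1284, 0.0266]
ee_rot: [-1.561, -0.008, 0.029]
wrist_force: [-0.5, -0.2, -1.0]
finger_gap: 0.0132
```

{"name": "move_arm", "arguments": {
  "plan": [
    {"fingers": 1,"offset": [0,0.002,-0.002],"spin": 0},
    {"fingers": 1,"offset": [0,0.002,-0.002],"spin": 0},
    {"fingers": 1,"offset": [-0.008,0.002,-0.002],"spin": 0},
    {"fingers": 1,"offset": [-0.016,0.002,-0.002],"spin": 0},
    {"fingers": 1,"offset": [-0.024,0.002,-0.002],"spin": 0},
    {"fingers": 1,"offset": [-0.032,0.002,-0.002],"spin": 0},
    {"fingers": 1,"offset": [-0.038,0.002,-0.002],"spin": 0},
    {"fingers": 1,"offset": [-0.042,0.002,-0.002],"spin": 0},
    {"fingers": 1,"offset": [-0.045,0.002,-0.002],"spin": 0},
    {"fingers": 1,"offset": [-0.048,0.002,-0.002],"spin": 0},
    {"fingers": 1,"offset": [-0.051,0.002,-0.002],"spin": 0},
    {"fingers": 1,"offset": [-0.054,0.002,-0.002],"spin": 0},
    {"fingers": 1,"offset": [-0.057,0.002,-0.002],"spin": 0},
    {"fingers": 1,"offset": [-0.06,0.002,-0.002],"spin": 0}
  ]
}}

```text
t: 28.02
tool_pos: [0.5391, -0.132, 0.0248]
ee_rot: [-1.561, -0.011, 0.029]
wrist_force: [2.5, 0.3, 5.0]
finger_gap: 0.0133
```

{"name": "move_arm", "arguments": {
  "plan": [
    {"fingers": 1,"offset": [-0.004,0,0],"spin": 0},
    {"fingers": 1,"offset": [-0.008,0,0],"spin": 0},
    {"fingers": 1,"offset": [-0.012,0,0],"spin": 0},
    {"fingers": 1,"offset": [-0.016,0,0],"spin": 0},
    {"fingers": 1,"offset": [-0.02,0,0],"spin": 0},
    {"fingers": 1,"offset": [-0.024,0,0],"spin": 0},
    {"fingers": 1,"offset": [-0.028,0,0],"spin": 0},
    {"fingers": 1,"offset": [-0.032,0,0],"spin": 0},
    {"fingers": 1,"offset": [-0.036,0,0],"spin": 0},
    {"fingers": 1,"offset": [-0.04,0,0],"spin": 0},
    {"fingers": 1,"offset": [-0.044,0,0],"spin": 0},
    {"fingers": 1,"offset": [-0.044,0,0],"spin": 0}
  ]
}}

```text
t: 29.02
tool_pos: [0.4953, -0.1333, 0.0247]
ee_rot: [-1.561, -0.013, 0.029]
wrist_force: [2.4, -0.3, 6.5]
finger_gap: 0.0134
```

{"name": "move_arm", "arguments": {
  "plan": [
    {"fingers": 0.6,"offset": [0,0,0],"spin": 0},
    {"fingers": 0.6,"offset": [0,0,0],"spin": 0},
    {"fingers": 0.6,"offset": [0,0,0],"spin": 0},
    {"fingers": 0.6,"offset": [0,-0.02,0],"spin": 0},
    {"fingers": 0.6,"offset": [0,-0.04,0],"spin": 0},
    {"fingers": 0.6,"offset": [0,-0.07,0],"spin": 0},
    {"fingers": 0.1,"offset": [0,-0.1,0.02],"spin": 0},
    {"fingers": 0.1,"offset": [-0.053,-0.1,0.15],"spin": 0},
    {"fingers": 0.1,"offset": [-0.053,-0.1,0.15],"spin": 0},
    {"fingers": 0.1,"offset": [-0.053,-0.1,0.15],"spin": 0},
    {"fingers": 0.1,"offset": [-0.053,-0.1,0.15],"spin": 0},
    {"fingers": 0.1,"offset": [-0.053,-0.1,0.15],"spin": 0},
    {"fingers": 0.1,"offset": [-0.053,-0.1,0.15],"spin": 0},
    {"fingers": 0.1,"offset": [-0.053,-0.1,0.15],"spin": 0}
  ]
}}

```text
t: 30.18
tool_pos: [0.4366, 0.0128, 0.1252]
ee_rot: [-1.562, -0.012, 0.028]
wrist_force: [-0.0, -0.2, 0.5]
finger_gap: 0.0421
```

```bash
python3 chk.py
```

```text
top 0.66 [362. 248. 377. 267.] xy~ [0.436 0.021]
top 0.55 [272. 192. 295. 220.] xy~ [0.523 0.169]
scene 0.74 [326. 270. 357. 302.] xy~ [0.529 0.181]
scene 0.65 [245. 155. 253. 178.] xy~ [ 0.492 -0.13 ]
scene 0.56 [308. 185. 334. 216.] xy~ [0.443 0.021]
scene 0.49 [252. 144. 269. 170.] xy~ [ 0.46 -0.14]
[0.4369 0.0127 0.1253] [-1.561 -0.012  0.027] -0.4088494171872138
```

{"name": "move_arm", "arguments": {
  "plan": [
    {"fingers": 0.1,"offset": [0.002,0.03,0.002],"spin": 0},
    {"fingers": 0.1,"offset": [0.002,0.06,0.002],"spin": 0},
    {"fingers": 0.1,"offset": [0.002,0.085,0.002],"spin": 0},
    {"fingers": 0.1,"offset": [0.002,0.101,0.002],"spin": 0},
    {"fingers": 0.1,"offset": [0.002,0.101,0.002],"spin": 0},
    {"fingers": 1,"offset": [0.002,0.101,0.002],"spin": 0},
    {"fingers": 1,"offset": [0.002,0.101,0.002],"spin": 0},
    {"fingers": 1,"offset": [0.002,0.101,0.002],"spin": 0},
    {"fingers": 1,"offset": [0.002,0.101,0.002],"spin": 0},
    {"fingers": 1,"offset": [0.002,0.101,0.002],"spin": 0},
    {"fingers": 1,"offset": [0.002,0.101,0.002],"spin": 0}
  ]
}}

```text
t: 31.3
tool_pos: [0.4405, 0.0156, 0.0253]
ee_rot: [-1.562, -0.014, 0.026]
wrist_force: [-1.5, -0.2, 6.4]
finger_gap: 0.0139
```

{"name": "move_arm", "arguments": {
  "plan": [
    {"fingers": 1,"offset": [0,-0.02,0],"spin": 0},
    {"fingers": 1,"offset": [0,-0.055,0],"spin": 0},
    {"fingers": 1,"offset": [0.04,-0.06,0],"spin": 0},
    {"fingers": 1,"offset": [0.08,-0.06,-0.01],"spin": 0},
    {"fingers": 1,"offset": [0.11,-0.06,-0.035],"spin": 0},
    {"fingers": 1,"offset": [0.14,-0.06,-0.06],"spin": 0},
    {"fingers": 1,"offset": [0.155,-0.06,-0.095],"spin": 0},
    {"fingers": 1,"offset": [0.155,-0.06,-0.13],"spin": 0},
    {"fingers": 1,"offset": [0.155,-0.06,-0.15],"spin": 0},
    {"fingers": 1,"offset": [0.155,-0.06,-0.15],"spin": 0},
    {"fingers": 1,"offset": [0.155,-0.04,-0.15],"spin": 0},
    {"fingers": 1,"offset": [0.155,-0.02,-0.15],"spin": 0},
    {"fingers": 1,"offset": [0.155,-0.006,-0.15],"spin": 0},
    {"fingers": 1,"offset": [0.155,-0.006,-0.15],"spin": 0}
  ]
}}

```text
t: 32.47
tool_pos: [0.5969, -0.1291, 0.0296]
ee_rot: [-1.56, -0.009, 0.027]
wrist_force: [-0.5, 0.2, -0.8]
finger_gap: 0.0133
```

{"name": "move_arm", "arguments": {
  "plan": [
    {"fingers": 1,"offset": [0,0.004,-0.0015],"spin": 0},
    {"fingers": 1,"offset": [0,0.004,-0.0015],"spin": 0},
    {"fingers": 1,"offset": [-0.008,0.004,-0.0015],"spin": 0},
    {"fingers": 1,"offset": [-0.016,0.004,-0.0015],"spin": 0},
    {"fingers": 1,"offset": [-0.024,0.004,-0.0015],"spin": 0},
    {"fingers": 1,"offset": [-0.032,0.004,-0.0015],"spin": 0},
    {"fingers": 1,"offset": [-0.038,0.004,-0.0015],"spin": 0},
    {"fingers": 1,"offset": [-0.042,0.004,-0.0015],"spin": 0},
    {"fingers": 1,"offset": [-0.044,0.004,-0.0015],"spin": 0},
    {"fingers": 1,"offset": [-0.046,0.004,-0.0015],"spin": 0}
  ]
}}

```text
t: 33.3
tool_pos: [0.5511, -0.1319, 0.0254]
ee_rot: [-1.56, -0.009, 0.027]
wrist_force: [0.8, -0.8, -0.5]
finger_gap: 0.0129
```

{"name": "move_arm", "arguments": {
  "plan": [
    {"fingers": 1,"offset": [-0.001,0,0],"spin": 0},
    {"fingers": 1,"offset": [-0.002,0,0],"spin": 0},
    {"fingers": 1,"offset": [-0.003,0,0],"spin": 0},
    {"fingers": 1,"offset": [-0.004,0,0],"spin": 0},
    {"fingers": 1,"offset": [-0.005,0,0],"spin": 0}
  ]
}}

```text
t: 33.72
tool_pos: [0.5478, -0.1313, 0.0256]
ee_rot: [-1.559, -0.013, 0.028]
wrist_force: [4.5, 0.7, -1.9]
finger_gap: 0.0136
```

{"name": "move_arm", "arguments": {
  "plan": [
    {"fingers": 1,"offset": [-0.002,0,0],"spin": 0},
    {"fingers": 1,"offset": [-0.003,0,0],"spin": 0},
    {"fingers": 1,"offset": [-0.004,0,0],"spin": 0},
    {"fingers": 1,"offset": [-0.004,0,0],"spin": 0}
  ]
}}

```text
t: 34.05
tool_pos: [0.5471, -0.1312, 0.026]
ee_rot: [-1.559, -0.019, 0.028]
wrist_force: [6.6, 1.1, -5.0]
finger_gap: 0.0136
```

It stops at x ≈ -8 mm with 6.6 N, so it is oversize. I'll back out and carry it to the cup.

{"name": "move_arm", "arguments": {
  "plan": [
    {"fingers": 1,"offset": [0.01,0,0],"spin": 0},
    {"fingers": 1,"offset": [0.03,0,0],"spin": 0},
    {"fingers": 1,"offset": [0.035,-0.03,0],"spin": 0},
    {"fingers": 1,"offset": [0.035,-0.07,0],"spin": 0},
    {"fingers": 1,"offset": [0.03,-0.11,0.01],"spin": 0},
    {"fingers": 1,"offset": [0.02,-0.115,0.05],"spin": 0},
    {"fingers": 1,"offset": [0.0,-0.115,0.09],"spin": 0},
    {"fingers": 1,"offset": [-0.01,-0.115,0.13],"spin": 0},
    {"fingers": 1,"offset": [-0.02,-0.115,0.17],"spin": 0},
    {"fingers": 1,"offset": [-0.03,-0.115,0.21],"spin": 0},
    {"fingers": 1,"offset": [-0.04,-0.115,0.25],"spin": 0},
    {"fingers": 1,"offset": [-0.05,-0.115,0.29],"spin": 0},
    {"fingers": 1,"offset": [-0.06,-0.115,0.33],"spin": 0},
    {"fingers": 1,"offset": [-0.07,-0.115,0.37],"spin": 0},
    {"fingers": 1,"offset": [-0.077,-0.115,0.41],"spin": 0},
    {"fingers": 1,"offset": [-0.077,-0.115,0.45],"spin": 0},
    {"fingers": 1,"offset": [-0.077,-0.115,0.486],"spin": 0},
    {"fingers": 1,"offset": [-0.077,-0.115,0.486],"spin": 0},
    {"fingers": 1,"offset": [-0.077,-0.115,0.486],"spin": 0}
  ]
}}

```text
t: 35.63
tool_pos: [0.4525, 0.3522, 0.1448]
ee_rot: [-1.56, -0.018, 0.032]
wrist_force: [0.3, -1.4, -0.5]
finger_gap: 0.0133
```

```bash
python3 - <<'E'
from h import *
snap("scene")
for d in imaging.recognise("scene","cup"): print(round(d["score"],2),np.round(d["rect"]))
s=r.read_state(); print(s["tool_pos"],s["ee_rot"],tool(.456-s["tool_pos"][0],.352-s["tool_pos"][1],.07-s["tool_pos"][2]))
E
```

```text
0.95 [507. 257. 578. 332.]
0.92 [434. 199. 480. 264.]
0.82 [270. 332. 343. 422.]
0.8 [429. 309. 509. 388.]
[0.45379883 0.3485617  0.14459537] [-1.56245629 -0.01778516  0.02727374] [0.001  0.0746 0.0028]
```

{"name": "move_arm", "arguments": {
  "plan": [
    {"fingers": 1,"offset": [0.001,0.03,0.003],"spin": 0},
    {"fingers": 1,"offset": [0.001,0.055,0.003],"spin": 0},
    {"fingers": 1,"offset": [0.001,0.074,0.003],"spin": 0},
    {"fingers": 1,"offset": [0.001,0.078,0.003],"spin": 0},
    {"fingers": 1,"offset": [0.001,0.078,0.003],"spin": 0},
    {"fingers": 0.5,"offset": [0.001,0.078,0.003],"spin": 0},
    {"fingers": 0.3,"offset": [0.001,0.078,0.003],"spin": 0},
    {"fingers": 0.3,"offset": [0.001,0.078,0.003],"spin": 0},
    {"fingers": 0.3,"offset": [0.001,0.078,0.003],"spin": 0},
    {"fingers": 0.3,"offset": [0.001,0.04,0.003],"spin": 0},
    {"fingers": 0.2,"offset": [0.001,0.0,0.003],"spin": 0},
    {"fingers": 0.1,"offset": [0.001,-0.01,0.003],"spin": 0}
  ]
}}

```text
t: 36.73
tool_pos: [0.4566, 0.3541, 0.1603]
ee_rot: [-1.557, -0.024, 0.027]
wrist_force: [0.6, 0.3, 0.2]
finger_gap: 0.0408
```

{"name": "move_arm", "arguments": {
  "plan": [
    {"fingers": 0.1,"offset": [0.02,0,-0.06],"spin": 0},
    {"fingers": 0.1,"offset": [0.04,0,-0.1],"spin": 0},
    {"fingers": 0.1,"offset": [0.06,0.01,-0.14],"spin": 0},
    {"fingers": 0.1,"offset": [0.061,0.033,-0.184],"spin": 0},
    {"fingers": 0.1,"offset": [0.061,0.033,-0.184],"spin": 0},
    {"fingers": 0.1,"offset": [0.061,0.033,-0.184],"spin": 0},
    {"fingers": 0.1,"offset": [0.061,0.033,-0.184],"spin": 0},
    {"fingers": 0.1,"offset": [0.061,0.033,-0.184],"spin": 0}
  ]
}}

```text
t: 37.4
tool_pos: [0.5236, 0.1736, 0.1268]
ee_rot: [-1.555, -0.025, 0.028]
wrist_force: [-0.7, 0.4, -0.7]
finger_gap: 0.0425
```

```bash
python3 chk.py; python3 -c "
from h import *
s=r.read_state()['tool_pos'];print(tool(.5235-s[0],.172-s[1],.024-s[2]))"
```

```text
top 0.76 [166. 229. 186. 250.] xy~ [0.461 0.35 ]
scene 0.81 [449. 324. 477. 357.] xy~ [0.458 0.347]
scene 0.63 [327. 270. 355. 302.] xy~ [0.529 0.181]
scene 0.61 [242. 151. 255. 175.] xy~ [ 0.488 -0.139]
scene 0.59 [252. 146. 268. 173.] xy~ [ 0.464 -0.136]
[0.5233 0.1744 0.1268] [-1.556 -0.025  0.03 ] -0.6863320501030968
[-0.0025  0.1027 -0.004 ]
```

Coupler 3 is in the cup and standing, and the fourth is where expected. I'll grip it now.

{"name": "move_arm", "arguments": {
  "plan": [
    {"fingers": 0.1,"offset": [-0.002,0.03,-0.003],"spin": 0},
    {"fingers": 0.1,"offset": [-0.002,0.06,-0.003],"spin": 0},
    {"fingers": 0.1,"offset": [-0.002,0.085,-0.003],"spin": 0},
    {"fingers": 0.1,"offset": [-0.002,0.102,-0.004],"spin": 0},
    {"fingers": 0.1,"offset": [-0.002,0.102,-0.004],"spin": 0},
    {"fingers": 1,"offset": [-0.002,0.102,-0.004],"spin": 0},
    {"fingers": 1,"offset": [-0.002,0.102,-0.004],"spin": 0},
    {"fingers": 1,"offset": [-0.002,0.102,-0.004],"spin": 0},
    {"fingers": 1,"offset": [-0.002,0.102,-0.004],"spin": 0},
    {"fingers": 1,"offset": [-0.002,0.102,-0.004],"spin": 0},
    {"fingers": 1,"offset": [-0.002,0.102,-0.004],"spin": 0}
  ]
}}

```text
t: 38.52
tool_pos: [0.5244, 0.1723, 0.026]
ee_rot: [-1.555, -0.027, 0.03]
wrist_force: [-1.2, -1.2, 6.5]
finger_gap: 0.0135
```

{"name": "move_arm", "arguments": {
  "plan": [
    {"fingers": 1,"offset": [0,-0.03,0],"spin": 0},
    {"fingers": 1,"offset": [0,-0.06,0],"spin": 0},
    {"fingers": 1,"offset": [0.01,-0.065,-0.03],"spin": 0},
    {"fingers": 1,"offset": [0.02,-0.065,-0.07],"spin": 0},
    {"fingers": 1,"offset": [0.03,-0.065,-0.11],"spin": 0},
    {"fingers": 1,"offset": [0.04,-0.065,-0.15],"spin": 0},
    {"fingers": 1,"offset": [0.05,-0.065,-0.19],"spin": 0},
    {"fingers": 1,"offset": [0.06,-0.065,-0.23],"spin": 0},
    {"fingers": 1,"offset": [0.066,-0.065,-0.265],"spin": 0},
    {"fingers": 1,"offset": [0.066,-0.065,-0.305],"spin": 0},
    {"fingers": 1,"offset": [0.066,-0.065,-0.305],"spin": 0},
    {"fingers": 1,"offset": [0.066,-0.065,-0.305],"spin": 0},
    {"fingers": 1,"offset": [0.066,-0.04,-0.305],"spin": 0},
    {"fingers": 1,"offset": [0.066,-0.025,-0.305],"spin": 0},
    {"fingers": 1,"offset": [0.066,-0.015,-0.305],"spin": 0}
  ]
}}

```text
t: 39.77
tool_pos: [0.5986, -0.1287, 0.0371]
ee_rot: [-1.554, -0.026, 0.032]
wrist_force: [0.0, 1.1, 0.6]
finger_gap: 0.0133
```

```bash
python3 -c "
from h import *
s=r.read_state()['tool_pos'];print(s,r.read_state()['ee_rot'],r.read_state()['wrist_force'],tool(0,-.1303-s[1],.0258-s[2]),tool(-.046,-.1303-.0012-s[1],.0258-s[2]))"
```

```text
[ 0.59861464 -0.12870537  0.03708121] [-1.5538308  -0.02566059  0.03221909] [0.02935826 1.06786757 0.59327937] [-0.0003  0.0112 -0.0018] [-0.0463  0.0101 -0.0015]
```

{"name": "move_arm", "arguments": {
  "plan": [
    {"fingers": 1,"offset": [0,0.007,-0.002],"spin": 0},
    {"fingers": 1,"offset": [0,0.011,-0.002],"spin": 0},
    {"fingers": 1,"offset": [0,0.011,-0.002],"spin": 0},
    {"fingers": 1,"offset": [-0.008,0.011,-0.002],"spin": 0},
    {"fingers": 1,"offset": [-0.016,0.011,-0.002],"spin": 0},
    {"fingers": 1,"offset": [-0.024,0.0105,-0.002],"spin": 0},
    {"fingers": 1,"offset": [-0.032,0.01,-0.002],"spin": 0},
    {"fingers": 1,"offset": [-0.038,0.01,-0.0015],"spin": 0},
    {"fingers": 1,"offset": [-0.042,0.01,-0.0015],"spin": 0},
    {"fingers": 1,"offset": [-0.045,0.01,-0.0015],"spin": 0},
    {"fingers": 1,"offset": [-0.047,0.01,-0.0015],"spin": 0}
  ]
}}

```text
t: 40.68
tool_pos: [0.5522, -0.1316, 0.0262]
ee_rot: [-1.554, -0.027, 0.032]
wrist_force: [0.5, -0.3, 1.7]
finger_gap: 0.0131
```

{"name": "move_arm", "arguments": {
  "plan": [
    {"fingers": 1,"offset": [-0.001,0,0],"spin": 0},
    {"fingers": 1,"offset": [-0.002,0,0],"spin": 0},
    {"fingers": 1,"offset": [-0.003,0,0],"spin": 0},
    {"fingers": 1,"offset": [-0.004,0,0],"spin": 0},
    {"fingers": 1,"offset": [-0.005,0,0],"spin": 0},
    {"fingers": 1,"offset": [-0.006,0,0],"spin": 0},
    {"fingers": 1,"offset": [-0.006,0,0],"spin": 0}
  ]
}}

```text
t: 41.27
tool_pos: [0.5476, -0.1317, 0.0263]
ee_rot: [-1.554, -0.03, 0.032]
wrist_force: [2.8, -0.4, -0.2]
finger_gap: 0.0133
```

{"name": "move_arm", "arguments": {
  "plan": [
    {"fingers": 1,"offset": [-0.002,0,0],"spin": 0},
    {"fingers": 1,"offset": [-0.004,0,0],"spin": 0},
    {"fingers": 1,"offset": [-0.004,0,0],"spin": 0},
    {"fingers": 1,"offset": [-0.005,0,0],"spin": 0},
    {"fingers": 1,"offset": [-0.005,0,0],"spin": 0}
  ]
}}

```text
t: 41.68
tool_pos: [0.5466, -0.1317, 0.0268]
ee_rot: [-1.553, -0.037, 0.033]
wrist_force: [7.9, -0.4, -3.9]
finger_gap: 0.0134
```

It stops at x ≈ -7.6 mm with 7.9 N, so it is oversize too. Into the cup's other corner.

{"name": "move_arm", "arguments": {
  "plan": [
    {"fingers": 1,"offset": [0.01,0,0],"spin": 0},
    {"fingers": 1,"offset": [0.03,0,0],"spin": 0},
    {"fingers": 1,"offset": [0.035,-0.03,0],"spin": 0},
    {"fingers": 1,"offset": [0.035,-0.07,0],"spin": 0},
    {"fingers": 1,"offset": [0.03,-0.11,0.01],"spin": 0},
    {"fingers": 1,"offset": [0.02,-0.12,0.05],"spin": 0},
    {"fingers": 1,"offset": [0.01,-0.12,0.09],"spin": 0},
    {"fingers": 1,"offset": [0.0,-0.12,0.13],"spin": 0},
    {"fingers": 1,"offset": [-0.01,-0.12,0.17],"spin": 0},
    {"fingers": 1,"offset": [-0.02,-0.12,0.21],"spin": 0},
    {"fingers": 1,"offset": [-0.03,-0.12,0.25],"spin": 0},
    {"fingers": 1,"offset": [-0.04,-0.12,0.29],"spin": 0},
    {"fingers": 1,"offset": [-0.05,-0.12,0.33],"spin": 0},
    {"fingers": 1,"offset": [-0.051,-0.12,0.37],"spin": 0},
    {"fingers": 1,"offset": [-0.051,-0.12,0.41],"spin": 0},
    {"fingers": 1,"offset": [-0.051,-0.12,0.45],"spin": 0},
    {"fingers": 1,"offset": [-0.051,-0.12,0.494],"spin": 0},
    {"fingers": 1,"offset": [-0.051,-0.12,0.494],"spin": 0},
    {"fingers": 1,"offset": [-0.051,-0.12,0.494],"spin": 0}
  ]
}}

```text
t: 43.27
tool_pos: [0.4722, 0.3604, 0.1526]
ee_rot: [-1.554, -0.035, 0.038]
wrist_force: [0.7, -0.9, 0.1]
finger_gap: 0.0133
```

```bash
python3 - <<'E'
from h import *
b=snap("scene","v15",(400,270,530,400),5); s=r.read_state(); print(s["tool_pos"],s["ee_rot"],tool(.479-s["tool_pos"][0],.3605-s["tool_pos"][1],.077-s["tool_pos"][2]))
# where the cup's rim corners should show
u=np.array([.895,-.446]);v=np.array([.446,.895]);c=np.array([.467,.356])
for a,e in[(1,1),(1,-1),(-1,-1),(-1,1)]:
    q=c+.033*(a*u+e*v); print((p("scene",[*q,.062])-[400,270])*5)
E
```

```text
[0.47313448 0.35742462 0.15240135] [-1.55625364 -0.0348326   0.03480212] [0.0033 0.0756 0.0018]
[275.85393202 465.24935559]
[177.99155543 232.92221613]
[418.73959557 191.41561412]
[533.32841121 416.70669321]
```

View pics/v15.png

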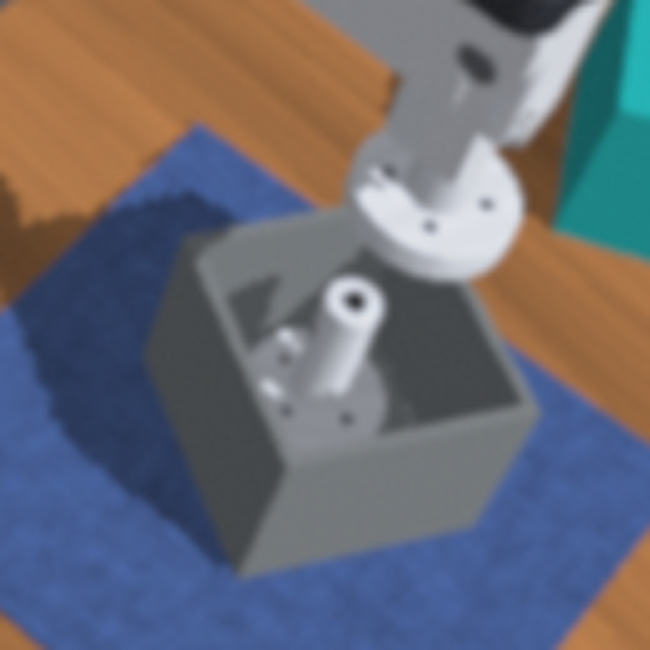

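The picture shows the cup upright with the first oversize coupler standing in it: stem top (355,300), rim corners (190,250), (440,205), (538,408) and (285,465). The held flange is at about (437,205).

```bash
python3 - <<'E'
from h import *
f=lambda x,y,z: w("scene",(400+x/5,270+y/5),z)
c=np.array([f(*q,.062) for q in[(285,465),(190,250),(440,205),(538,408)]]); print(c,c.mean(0))
print("stem1",f(355,300,.057),"held flange top ctr",f(440,202,.125), r.read_state()["tool_pos"])
u=np.array([.895,-.446]);v=np.array([.446,.895]); d=f(355,300,.057)-c.mean(0); print("uv of first",d@u,d@v)
E
```

```text
[[0.50947996 0.3721031 ]
 [0.48316225 0.31714754]
 [0.42169366 0.3472694 ]
 [0.44937087 0.39947654]] [0.46592668 0.35899914]
stem1 [0.45785231 0.35121711] held flange top ctr [0.46788368 0.36349176] [0.47313448 0.35742462 0.15240135]
uv of first -0.003755778574297188 -0.010566085419769205
```

{"name": "move_arm", "arguments": {
  "plan": [
    {"fingers": 1,"offset": [0.006,0,0.003],"spin": 0},
    {"fingers": 1,"offset": [0.005,0.03,0.003],"spin": 0},
    {"fingers": 1,"offset": [0.005,0.05,0.003],"spin": 0},
    {"fingers": 1,"offset": [0.0045,0.06,0.003],"spin": 0},
    {"fingers": 1,"offset": [0.0045,0.068,0.003],"spin": 0},
    {"fingers": 1,"offset": [0.0045,0.074,0.003],"spin": 0},
    {"fingers": 1,"offset": [0.0045,0.078,0.003],"spin": 0},
    {"fingers": 1,"offset": [0.0045,0.08,0.003],"spin": 0}
  ]
}}

```text
t: 43.98
tool_pos: [0.4806, 0.3612, 0.0726]
ee_rot: [-1.557, -0.035, 0.034]
wrist_force: [0.6, -1.7, 1.3]
finger_gap: 0.0135
```

No contact, so I'll release, rise, and retreat.

{"name": "move_arm", "arguments": {
  "plan": [
    {"fingers": 0.5,"offset": [0,0,0],"spin": 0},
    {"fingers": 0.3,"offset": [0,0,0],"spin": 0},
    {"fingers": 0.3,"offset": [0,0,0],"spin": 0},
    {"fingers": 0.3,"offset": [0,0,0],"spin": 0},
    {"fingers": 0.3,"offset": [0,0,0],"spin": 0},
    {"fingers": 0.3,"offset": [0,-0.04,0],"spin": 0},
    {"fingers": 0.2,"offset": [0,-0.08,0],"spin": 0},
    {"fingers": 0.1,"offset": [0,-0.12,0],"spin": 0},
    {"fingers": 0.1,"offset": [0.04,-0.13,-0.03],"spin": 0},
    {"fingers": 0.1,"offset": [0.07,-0.13,-0.06],"spin": 0},
    {"fingers": 0.1,"offset": [0.1,-0.13,-0.1],"spin": 0},
    {"fingers": 0.1,"offset": [0.13,-0.13,-0.14],"spin": 0},
    {"fingers": 0.1,"offset": [0.15,-0.13,-0.17],"spin": 0},
    {"fingers": 0.1,"offset": [0.15,-0.13,-0.2],"spin": 0},
    {"fingers": 0.1,"offset": [0.15,-0.13,-0.24],"spin": 0},
    {"fingers": 0.1,"offset": [0.15,-0.13,-0.28],"spin": 0},
    {"fingers": 0.1,"offset": [0.15,-0.13,-0.32],"spin": 0},
    {"fingers": 0.1,"offset": [0.15,-0.13,-0.36],"spin": 0},
    {"fingers": 0.1,"offset": [0.15,-0.13,-0.4],"spin": 0},
    {"fingers": 0.1,"offset": [0.15,-0.13,-0.44],"spin": 0}
  ]
}}

```text
t: 45.65
tool_pos: [0.6409, -0.0774, 0.2019]
ee_rot: [-1.557, -0.035, 0.034]
wrist_force: [0.5, -0.8, -0.6]
finger_gap: 0.0423
```

```bash
python3 chk.py; python3 - <<'E'
from h import *
a=snap("top"); b=snap("scene"); cv2.imwrite("pics/scene_end.png",b)
A=cv2.resize(b[290:410,400:530],(400,369),interpolation=cv2.INTER_CUBIC); B=cv2.resize(b[130:280,200:420],(400,273)); C=cv2.resize(a[80:360,110:510],(400,280))
L=np.vstack([A,np.zeros((600-369,400,3),np.uint8)]); R_=np.vstack([B,C]); R_=np.vstack([R_,np.zeros((600-R_.shape[0],400,3),np.uint8)])
cv2.imwrite("pics/v16.png",np.hstack([L,R_]))
for n in("heatsink","relay","capacitor"): print(n,[np.round(d["rect"]) for d in imaging.recognise("top",n)[:1]])
E
```

```text
top 0.98 [146. 211. 177. 239.] xy~ [0.486 0.376]
top 0.67 [459. 234. 474. 251.] xy~ [ 0.465 -0.144]
top 0.6 [165. 231. 184. 251.] xy~ [0.458 0.353]
top 0.57 [452. 216. 470. 231.] xy~ [ 0.498 -0.135]
scene 0.71 [451. 330. 480. 362.] xy~ [0.461 0.355]
scene 0.65 [242. 152. 258. 177.] xy~ [ 0.488 -0.133]
scene 0.62 [343. 219. 369. 249.] xy~ [0.446 0.116]
scene 0.52 [255. 143. 267. 170.] xy~ [ 0.459 -0.141]
[ 0.641  -0.0769  0.2015] [-1.557 -0.035  0.031] -0.1720191911481775
heatsink [array([264., 253., 278., 272.])]
relay [array([313., 247., 329., 262.])]
capacitor [array([358., 138., 374., 157.])]
```

View pics/v16.png

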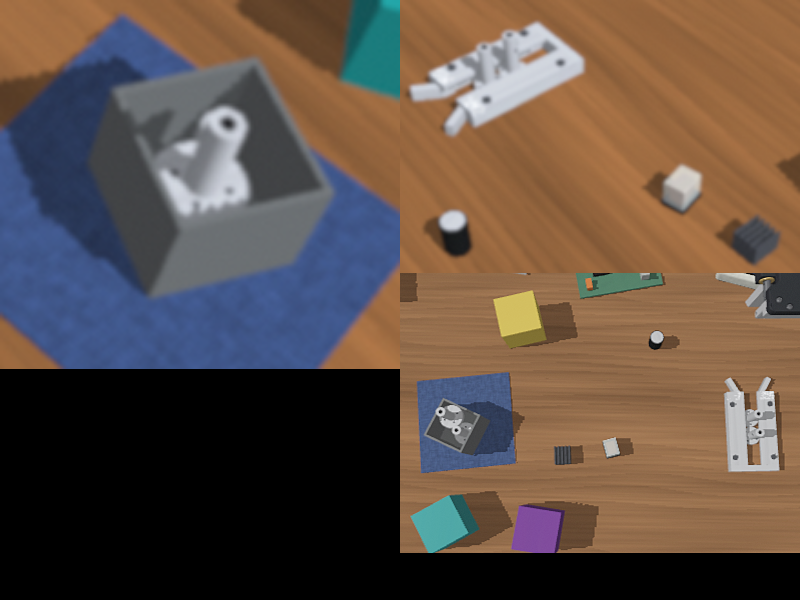

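The last view shows both pen couplers standing behind the jaws. Two stems are in the upright cup, the bench has no couplers left, and the heat sink, relay and capacitor are unmoved. I'm handing in.

```bash
python3 -c "
from h import *
print(r.job_done(), r.read_state()['t'])"
```

```text
the job is handed in; nothing more can be done
the job is handed in; nothing more can be done
```

The job was handed in at about 46 s of the 210 s allowed. The cup stands mouth-up on its mat, and all four couplers I could find on the bench have been gauged and sorted.

- **Cup:** I toppled it twice with the closed fingers, re-placing it on the mat in between. My first attempts, pressing and dragging the cup while gripped, only slid it along the mat. At one point the force reading there reached about 42 N upwards on the gripped cup, under the 120 N wrist limit. I don't believe it came from the gripper body touching anything, because the body was well clear.
- **Good couplers:** Two passed the throat with at most a few newtons of resistance and were pushed well into the pen. The last view shows both standing there, at about x = 44 mm and x = 75 mm of the gauge.
- **Oversize couplers:** Two stopped at about x = -8 mm under a 7 to 8 N push and were put in the cup. The second one's flange rests on or against the first's.
- **Final check:** The last pictures show the cup upright with both couplers in it, no couplers left on the bench, and the heat sink, relay and capacitor within a few pixels of where they started. One network report of a coupler at the relay's position was a false detection.

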